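# Index the sloping spice wheel and load its empty cup

## Robot

A 6-joint arm with a two-finger parallel gripper is mounted at the origin on a cart in front of the work surface, level with it; the furniture and walls round the work are solid. World frame = base frame: x ahead of the robot, y to its left, z up, the work surface at z = 0. Lengths are in m, angles in rad, forces in N, time in s.
With the tool pointing down it reaches from about 0.4 to 0.825 m from the base axis. Payload 7 kg.
Tool frame: the origin (TCP) lies at the very end of the fingers, on their centre line; the grasp point (between the pads) lies arm.grip_point_offset behind it (arm.grip_point_offset is the distance from the TCP to the grasp point, in m); z points along the fingers, y is the line along which they close (so a half turn about z gives the same grasp; the last joint's range is limited). The gripper opens to 88 mm and grips with 3 to 60 N. Pads are 19 mm wide; open, the fingers measure 130 mm over their backs; the gripper's body (78 mm by 193 mm) begins 47 mm behind the grasp point.
Start: joints at [1.545, 0.359, 0.012, 0, -1.224, -0.288], TCP at [0.208, 0.642, 0.227] pointing down, gripper open.
Joint ranges: [-3.07, 3.07], [-1.43, 2.12], [-1.02, 1.25], [-3.03, 1.67], [-3.05, -0], [-3.03, 3.03]. Speed limits (rad/s): [2.39, 2.39, 3.01, 3.14, 3.14, 3.14].

## Interface

Orientations are given as [roll, pitch, yaw] about the fixed x, y, z axes, in that order (R = Rz(yaw) Ry(pitch) Rx(roll)).
In Python, from station import arm gives the robot as it stands.
- The arm moves only by the shell command python3 -m crank 'ROWS' [OPENING] [FORCE]. ROWS is JSON, a list of rows, each an object of numbers: "dx", "dy", "dz": the shift along the tool's x, y, z in cm; "wx", "wy", "wz": the turn, a rotation vector about the tool's x, y, z in degrees. A call has exactly 10 rows; each row is the pose to reach, as a shift and turn from the pose commanded when the call began, along the tool's axes at that moment; what a row does not reach only later rows make up. A row lasts 1/8 s, in which the tool goes at most 62.5 mm and 10.7 degrees, less where a joint would pass 70% of its speed; a pose out of reach is approached as far as the arm can. A call with a gripper value outside its range is refused whole. OPENING is the finger opening in cm, from 0 to 8.76, set as the call begins (- or left out, the last holds). The fingers move at their own pace and stop on an object; FORCE is the grip in N (left out, the last holds). Time passes only in rows, so rows that repeat a pose let the fingers close, or fill a call up. It gives the time, the measured TCP pose, the force, the opening and the grip force at its end, in the units of the state.
- arm.get_state(): the state, without advancing time (a new reading comes with each control period).
- arm.grab_frame(name): name is "scene" or "top"; returns the picture (384x512x3 uint8, red, green, blue); there is no depth.
- arm.calibration(name): a dict with "fx", "fy", "cx", "cy" (pixels), "dist_coeffs" ([k1, k2, p1, p2, k3] as OpenCV has them; the pictures are not rectified), "world_from_camera" (4x4, takes a point from camera to world coordinates). Camera axes: x right, y down, z forward; pixel columns grow to the right and rows downward; lengths in m; the calibration is good to about 2 mm. A picture is of the moment at which its call begins. calibration takes no time and is no camera call.
- arm.job_done(): hands the job in; it is judged then, once.
Trained networks look in the newest picture that a camera, given by its name, has taken for a name from the list of things; names that differ only in an ending like _2 or _b are one class to them, and where a whole thing is asked for, a point or a joint stands for the part that bears it (a point fixed in the world has none). Each returns a list of dicts, best first, with "confidence" (0 to 1); they miss things now and then, are a little off and sometimes report something else, mostly with a low value. They report only what shows in the picture. A call takes as long as a camera call. They do not tell look-alikes from the thing itself.
- arm.find_in(camera, query): "centre" ([x, y, z] in m, in world coordinates, good to about 4 mm: the middle of the surface that is visible of it).
- arm.masks_of(camera, query): "pixels" (384x512 bool, what is visible of it).
- arm.mark_of(camera, query): "centre" ([x, y, z] in m, in world coordinates, good to about 4 mm: a listed point, or the origin of a listed thing).
The state is a dict: "t": time; "q": joint angles; "qd": joint speeds; "joint_efforts": joint torques, N m; "eef_pos": TCP position; "ee_rot": TCP orientation; "force": force on the tool from outside, world axes, zero at the start; "moment": the same for the moment, N m; "width": finger opening in m; "gripper_force": force on a finger pad.
Only numpy, scipy, OpenCV 4.12 (cv2) and the standard library are available. Lean on these libraries where they do the work, as an engineer would, in place of code of your own. Each camera call takes 0.05 s, during which the arm holds its last target. There are 200 camera calls.

## Task

Bring the empty cup of the sloping spice wheel to the front: pull out the sprung index knob, turn the wheel on to the next hole counter-clockwise seen from above, and let the pin drop fully home in that hole. Then take the tall slim spice jar, the one that matches the two already on the wheel, from the row near the front of the worktop at the right, and lower it gently, lid up, all the way into the empty cup. Leave the wide jar and the shaker standing where they are.

Things in the scene. Friction and masses are not known exactly. Their poses are not given: they have to be found in the camera images.
- stand: Firm metal foot (130 x 170 mm) of the spice wheel; origin on the worktop under bed_centre. The wheel is a wooden disc 178 mm across with three steel cups 54 mm wide, mouths 58 mm above rim level (bed_centre). Two cups hold jars 40 mm wide, tops 118 mm above rim level. Heights here are along the sloping axis.
- bed_centre (a point): On the turning axis, level with the rim's top, 90 mm above the worktop; fixed. z = turning axis, leaning 30 degrees from vertical towards the front (robot's side); x uphill to the back, y left; front (-x) marked by a small metal point. The rim, a half ring on the right, has three 15 x 14 mm holes, 100 mm from the axis, 30, 90 and 150 degrees counter-clockwise from the front.
- wheel (a joint): Turn of the wheel, rad, growing counter-clockwise seen from above. About 0 at the start: pin in the middle hole, knob at the right. 1.047 (60 degrees): pin in the next hole, knob at the right rear, empty cup at the front. Play in a hole about 0.015 rad. It turns stiffly (1.2 N at the knob) and stays where it is left.
- plunger (a joint): Pull of the index pin along the wheel's axis, m: 0 fully home in a hole; 0.010 its nose is level with the rim's top, on which it rides between holes; 0.016 fully out (stop). A spring pushes it home with 6 N at 0, 9 N fully out. While the nose is below the rim's top the wheel is locked.
- knob_grip (a point): Grip point of the pin's black pull knob, on its axis, 100 mm from the wheel's axis, 53 mm above rim level when home; moves with the knob. z = pin axis, out of the wheel, parallel to the wheel's axis. The knob is round, 24 mm wide (28 mm at its top lip), from 17 mm below this point to 18 mm above it, over a 20 mm wide sleeve. It cannot spin by itself, but a pinch may slip round it.
- hole_next (a point): The next index hole, the target: centre of its mouth in the rim's top, 100 mm from the wheel's axis, 150 degrees counter-clockwise from the front. Fixed to the stand; axes as bed_centre.
- cup_floor (a point): Centre of the inner floor of the one empty steel cup, 62 mm from the wheel's axis; turns with the wheel. The cup is 45 mm deep and about 47 mm wide inside; z is the cup's axis, out of its mouth, parallel to the wheel's axis. At the start the cup is at the left front, 60 degrees clockwise of the front.
- jar: The jar to load: tall slim clear spice jar with a black lid, 40 mm wide, 105 mm tall, about 0.11 kg, same as the two on the wheel. Starts upright on the worktop to the right of the wheel, in a row with the wide jar and the shaker, in any order. Origin at the centre of its underside, z up through the lid.
- wide_jar: Bystander: shorter, wider spice jar with a dark lid, 44 mm wide, 96 mm tall, standing. Origin at the centre of its underside.
- shaker: Bystander: small shaker with a rounded light top, 44 mm wide, 90 mm tall, standing. Origin at the centre of its underside.
There are look-alikes about, which are no part of the job. What is shaped like the jar but turquoise is not meant.

How it is judged:
By the outcome, as a careful person would: the job done as asked, in the order asked, and still so for the second after the job is handed in, with the robot touching nothing.
It also fails if it takes over 61 s, if anything falls off the work surface, if the arm or the gripper's body presses on something with over 40 N, if the wrist force passes 120 N, or if a joint passes its speed limit or range.

## Working session

There is one attempt and no reset: what is moved stays moved. The work goes in short steps, Python scripts to look and compute and a shell command to move; the robot and the scene stay as the last step left them, time stands still between calls to the robot, and variables do not carry over. Pictures are saved under pics/ and viewed, at most 10 in all, crops included, and the job is handed in when it is done.

```bash
ls; mkdir -p pics
python3 - <<'E'
from station import arm
import cv2,numpy as np
np.set_printoptions(precision=4,suppress=True)
for c in("scene","top"):
    f=arm.grab_frame(c); cv2.imwrite(f"pics/{c}0.png",f[:,:,::-1])
    for q in("bed_centre","knob_grip","hole_next","cup_floor","jar","wide_jar","shaker","stand"):
        print(c,q,[(np.round(d["centre"],4),round(d["confidence"],2)) for d in arm.mark_of(c,q)][:5])
print(arm.get_state(),arm.grip_point_offset)
E
```

```text
pics
scene bed_centre [(array([0.5385, 0.146 , 0.0892]), 0.79), (array([0.5314, 0.0375, 0.136 ]), 0.33)]
scene knob_grip [(array([0.5275, 0.0379, 0.136 ]), 0.61)]
scene hole_next [(array([0.6188, 0.1076, 0.1365]), 0.82)]
scene cup_floor [(array([0.4912, 0.1836, 0.0842]), 0.7)]
scene jar [(array([ 0.4412, -0.2461,  0.0005]), 0.81), (array([ 0.4311, -0.3618, -0.0038]), 0.8)]
scene wide_jar [(array([ 0.519 , -0.3569, -0.0007]), 0.75), (array([0.6188, 0.1094, 0.1359]), 0.73)]
scene shaker [(array([ 0.5211, -0.1176, -0.0007]), 0.72)]
scene stand [(array([ 0.5327,  0.1405, -0.0002]), 0.97)]
top bed_centre [(array([0.5375, 0.1445, 0.0913]), 0.63)]
top knob_grip [(array([0.5353, 0.0374, 0.1357]), 0.67), (array([0.5391, 0.1406, 0.0891]), 0.49)]
top hole_next [(array([0.6189, 0.1097, 0.1292]), 0.82)]
top cup_floor [(array([0.4891, 0.1851, 0.0835]), 0.84)]
top jar [(array([ 0.4382, -0.3556, -0.0017]), 0.96), (array([ 0.4451, -0.2396,  0.0031]), 0.54)]
top wide_jar [(array([ 0.5272, -0.3607,  0.0007]), 0.79)]
top shaker [(array([ 0.5191, -0.1121, -0.0015]), 0.7)]
top stand [(array([ 0.5356,  0.1427, -0.0007]), 0.93)]
{'t': 0.9, 'q': array([ 1.5451,  0.3586,  0.0119, -0.    , -1.2241, -0.2881]), 'qd': array([-0.0012,  0.    ,  0.0007, -0.0011,  0.001 , -0.0014]), 'joint_efforts': array([  0.0003, -58.2361,  29.33  ,   7.0021,   0.0126,  -0.    ]), 'eef_pos': array([0.2083, 0.642 , 0.2266]), 'ee_rot': array([-3.1415,  0.    , -0.3138]), 'force': array([ 0.4338, -0.5659,  0.4175]), 'moment': array([-0.0253,  0.0035, -0.0127]), 'gripper_force': 0.0, 'width': 0.0873502953142697} 0.0188
```

View pics/scene0.png

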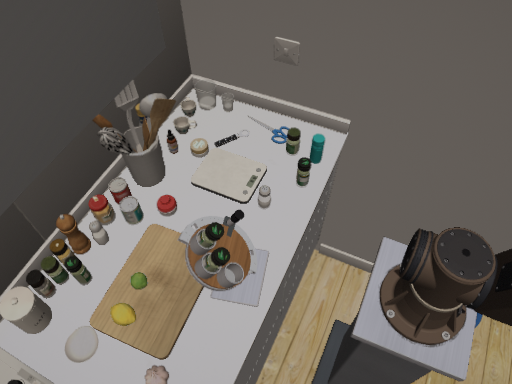

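View pics/top0.png

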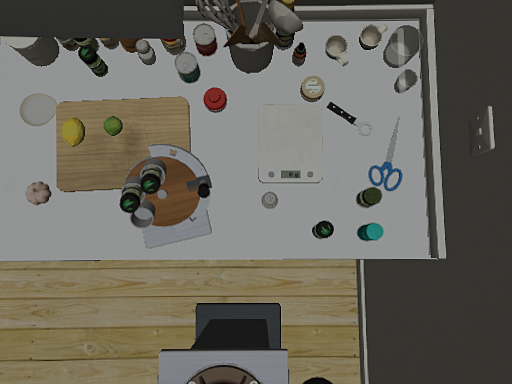

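Scene (scene picture): wheel at (220,250) with jars at (212,235) and (218,258), empty cup at (232,275) and knob at (237,216). The slim green-lidded jar is at (304,170), the turquoise look-alike at (317,148), the wide jar at (293,140) and the shaker at (264,196). In the top picture the jar is at (323,229) and the knob at (203,190). Turquoise is the detection at y≈-0.36, so the jar is the one at y≈-0.243.

```bash
cat > h.py <<'E'
from station import arm
import numpy as np
from scipy.spatial.transform import Rotation as Ro
np.set_printoptions(precision=4,suppress=True)
G=arm.grip_point_offset
def pose():
    s=arm.get_state(); return np.array(s["eef_pos"]),Ro.from_euler("xyz",s["ee_rot"])
def bedR(yaw): return Ro.from_euler("z",yaw)*Ro.from_euler("y",-30,degrees=True)
def rel(p,R,p0=None,R0=None):
    if p0 is None: p0,R0=pose()
    return R0.inv().apply(p-p0)*100,(R0.inv()*R).as_rotvec(degrees=True)
T=np.array([[0,-1,0],[-1,0,0],[0,0,-1.]]).T  # tool cols in bed: -y,-x,-z
def toolR(yaw,th=0): return bedR(yaw)*Ro.from_euler("z",th,degrees=True)*Ro.from_matrix(T)
def cyl(a): a=np.radians(a); return np.array([-np.cos(a),-np.sin(a),0])
E
python3 - <<'E'
from h import *
from scipy.optimize import least_squares
obs=[((0,0,0),(.538,.1453,.0902)),(.1*cyl(90)+[0,0,.053],(.5275,.0379,.136)),(.1*cyl(90)+[0,0,.053],(.5353,.0374,.1357)),
(.1*cyl(150),(.6188,.1086,.133)),(.062*cyl(-60)+[0,0,.013],(.490,.1843,.0838)),((-.09*.0,0,0),(.534,.1416,.09))]
f=lambda v:np.concatenate([np.r_[v[0],v[1],.09]+bedR(v[2]).apply(a)-b for a,b in obs])
r=least_squares(f,[.538,.145,0]); print(r.x,np.degrees(r.x[2])); print(r.fun.reshape(-1,3)*1000)
b=np.r_[r.x[:2],.09];y=r.x[2]
k=b+bedR(y).apply(.1*cyl(90)+[0,0,.053]); print("knob",k)
R=toolR(y); z=R.apply([0,0,1]); print(R.as_matrix())
for off in(.08,.0):
    p=k+z*(G-off); print(p,rel(p,R))
print([d for d in dir(arm) if d[0]!="_"])
E
```

```text
[0.5352 0.1415 0.2245] 12.860887005942962
[[-2.8388 -3.7988 -0.2   ]
 [ 4.0845  0.2114 -0.1007]
 [-3.7155  0.7114  0.1993]
 [ 0.609   0.8494  0.3013]
 [ 0.6996  2.1253  1.9583]
 [ 1.1612 -0.0988  0.    ]]
knob [0.5316 0.0381 0.1359]
[[ 0.2226 -0.8443  0.4875]
 [-0.9749 -0.1928  0.1113]
 [ 0.     -0.5    -0.866 ]]
[0.5018 0.0313 0.1889] (array([46.7579, 49.0375,  3.7638]), array([27.2598, 15.4793, 57.7538]))
[0.5407 0.0402 0.1196] (array([50.1927, 46.9875, 10.692 ]), array([27.2598, 15.4793, 57.7538]))
['Unreachable', 'calibration', 'find_in', 'get_state', 'grab_frame', 'grip_point_offset', 'job_done', 'mark_of', 'masks_of']
```

```bash
python3 -m crank '[{"dx":3,"dy":3,"dz":-4,"wx":3,"wy":1.5,"wz":5},{"dx":7,"dy":7,"dz":-8,"wx":6,"wy":3,"wz":11},{"dx":11,"dy":11,"dz":-11,"wx":8,"wy":4.5,"wz":17},{"dx":15,"dy":16,"dz":-12,"wx":11,"wy":6,"wz":23},{"dx":19,"dy":20,"dz":-12,"wx":14,"wy":8,"wz":29},{"dx":23,"dy":25,"dz":-12,"wx":16,"wy":9,"wz":35},{"dx":27,"dy":29,"dz":-11,"wx":19,"wy":11,"wz":40},{"dx":31,"dy":34,"dz":-10,"wx":22,"wy":12,"wz":46},{"dx":35,"dy":39,"dz":-9,"wx":25,"wy":14,"wz":52},{"dx":39,"dy":43,"dz":-8,"wx":27.3,"wy":15.5,"wz":57.8}]' 8.76 30
cat >> h.py <<'E'
B=np.array([.5352,.1415,.09]); Y=.2245
K=B+bedR(Y).apply(.1*cyl(90)+[0,0,.053])
E
python3 - <<'E'
from h import *
R=toolR(Y); z=R.apply([0,0,1])
for off in(.08,.0): print(rel(K+z*(G-off),R))
E
```

```text
t: 2.15
eef_pos: [0.4463, 0.1109, 0.3071]
ee_rot: [-2.613, 0.003, -1.348]
force: [0.8, -0.0, 0.1]
width: 0.0876
gripper_force: 0.0
(array([ 9.0203,  2.7854, 12.0273]), array([-0.2614,  0.0756, -0.1781]))
(array([ 9.0309,  2.8219, 20.0272]), array([-0.2614,  0.0756, -0.1781]))
```

```bash
python3 -m crank '[{"dx":4,"dy":1.3,"dz":2},{"dx":8,"dy":2.5,"dz":5},{"dx":9,"dy":2.8,"dz":9},{"dx":9,"dy":2.8,"dz":12},{"dx":9,"dy":2.8,"dz":12},{"dx":9,"dy":2.8,"dz":12},{"dx":9,"dy":2.8,"dz":12},{"dx":9,"dy":2.8,"dz":12},{"dx":9,"dy":2.8,"dz":12},{"dx":9,"dy":2.8,"dz":12}]' 6 30
python3 - <<'E'
from h import *
import cv2
R=toolR(Y); z=R.apply([0,0,1]); print(rel(K+z*G,R), K)
fs=[]
for c in("scene","top"):
    f=arm.grab_frame(c); print(c,[(d["centre"],d["confidence"]) for d in arm.mark_of(c,"knob_grip")])
    k=arm.calibration(c); M=np.linalg.inv(k["world_from_camera"])
    u=cv2.projectPoints(K[None],cv2.Rodrigues(M[:3,:3])[0],M[:3,3],np.array([[k["fx"],0,k["cx"]],[0,k["fy"],k["cy"]],[0,0,1]]),np.array(k["dist_coeffs"]))[0].ravel(); print(u)
    x,y=u.astype(int); g=f[max(0,y-50):y+50,x-60:x+60,::-1].copy(); g=cv2.resize(g,(400,333),interpolation=cv2.INTER_CUBIC)
    cv2.circle(g,(200,int(50*3.33)),3,(0,0,255),-1); fs.append(g)
cv2.imwrite("pics/k1.png",np.hstack(fs))
E
```

```text
(array([ 9.0309,  2.8219, 20.0272]), array([-0.2614,  0.0756, -0.1781])) [0.5316 0.0381 0.1359]
scene [([0.5303, 0.0374, 0.1359], 0.56)]
[235.9385 216.1929]
top [([0.5341, 0.0383, 0.1373], 0.69), ([0.5217, -0.1164, -0.0004], 0.6)]
[203.9118 189.3209]$[0]: bad value
```

View pics/k1.png

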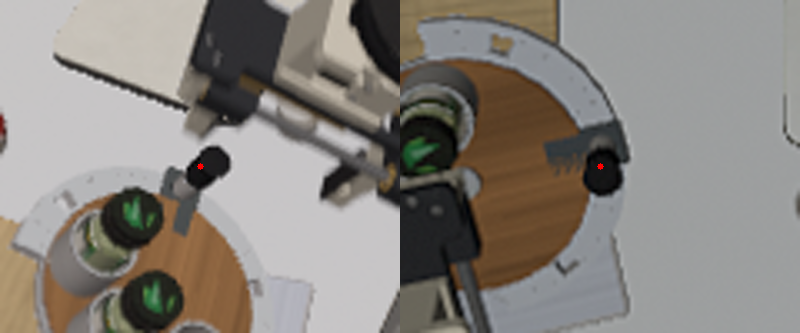

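The predicted knob point (red) lies on the black knob in both crops: scene (236,216) and top (204,189). The move was refused, probably because each row needs all six keys.

```bash
python3 -m crank '[{"dx":4,"dy":1.3,"dz":2,"wx":0,"wy":0,"wz":0},{"dx":8,"dy":2.5,"dz":5,"wx":0,"wy":0,"wz":0},{"dx":9,"dy":2.8,"dz":9,"wx":0,"wy":0,"wz":0},{"dx":9,"dy":2.8,"dz":12,"wx":0,"wy":0,"wz":0},{"dx":9,"dy":2.8,"dz":12,"wx":0,"wy":0,"wz":0},{"dx":9,"dy":2.8,"dz":14,"wx":0,"wy":0,"wz":0},{"dx":9,"dy":2.8,"dz":16,"wx":0,"wy":0,"wz":0},{"dx":9,"dy":2.8,"dz":17,"wx":0,"wy":0,"wz":0},{"dx":9,"dy":2.8,"dz":17,"wx":0,"wy":0,"wz":0},{"dx":9,"dy":2.8,"dz":17,"wx":0,"wy":0,"wz":0}]' 6 30
python3 - <<'E'
from h import *
import cv2
R=toolR(Y); z=R.apply([0,0,1]); print(rel(K+z*G,R), K)
fs=[]
for c in("scene","top"):
    f=arm.grab_frame(c); print(c,[(d["centre"],d["confidence"]) for d in arm.mark_of(c,"knob_grip")])
    k=arm.calibration(c); M=np.linalg.inv(k["world_from_camera"])
    u=cv2.projectPoints(K[None],cv2.Rodrigues(M[:3,:3])[0],M[:3,3],np.array([[k["fx"],0,k["cx"]],[0,k["fy"],k["cy"]],[0,0,1]]),np.array(k["dist_coeffs"]))[0].ravel()
    x,y=u.astype(int); g=f[max(0,y-50):y+50,x-60:x+60,::-1].copy(); g=cv2.resize(g,(400,333),interpolation=cv2.INTER_CUBIC); fs.append(g)
cv2.imwrite("pics/k2.png",np.hstack(fs))
E
```

```text
t: 3.6
eef_pos: [0.5309, 0.0342, 0.1566]
ee_rot: [-2.634, 0.013, -1.339]
force: [-0.0, -0.0, 0.3]
width: 0.0598
gripper_force: 0.0
(array([-0.3143,  0.8336,  3.7689]), array([ 0.93  ,  0.8277, -0.0185])) [0.5316 0.0381 0.1359]
scene [([0.5292, 0.0395, 0.1371], 0.7)]
top []
```

View pics/k2.png

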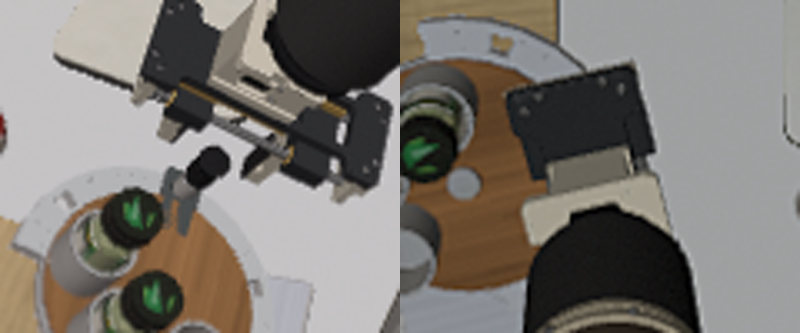

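The gripper straddles the knob from above at about (200,150) in the left crop, and the path down is clear.

Run:
```python
from h import *
R=toolR(Y); z=R.apply([0,0,1]); print(rel(K+z*G,R)); s=arm.get_state(); print(s["q"],s["qd"],s["eef_pos"],s["force"])
```

```text
(array([-0.3337,  0.8418,  3.7575]), array([ 0.917 ,  0.8307, -0.0421]))
[ 0.4308 -0.0728 -1.0161  0.5972 -0.1524 -0.773 ] [-0.0032  0.006  -0.0017  0.0002  0.0011 -0.0004] [0.531  0.034  0.1565] [ 1.1863 -0.2576 -0.2756]
```

```bash
python3 -m crank '[{"dx":0,"dy":0,"dz":-2,"wx":0,"wy":0,"wz":0},{"dx":0,"dy":0,"dz":-4,"wx":-5,"wy":0,"wz":0},{"dx":0,"dy":0,"dz":-6,"wx":-10,"wy":0,"wz":0},{"dx":0,"dy":0,"dz":-6,"wx":-15,"wy":0,"wz":0},{"dx":0,"dy":0,"dz":-6,"wx":-15,"wy":0,"wz":0},{"dx":0,"dy":0,"dz":-6,"wx":-15,"wy":0,"wz":0},{"dx":0,"dy":0,"dz":-6,"wx":-15,"wy":0,"wz":0},{"dx":0,"dy":0,"dz":-6,"wx":-15,"wy":0,"wz":0},{"dx":0,"dy":0,"dz":-6,"wx":-15,"wy":0,"wz":0},{"dx":0,"dy":0,"dz":-6,"wx":-15,"wy":0,"wz":0}]'
cat > kin.py <<'E'
from h import *
def rx(a):return Ro.from_euler("x",a)
def ry(a):return Ro.from_euler("y",a)
def rz(a):return Ro.from_euler("z",a)
# s: signs of q4,q6 ; z up arm at q=0, forearm along +x
def fk(q,P,s4=1,s6=1,off=0):
    a1,h,L2,a3,d4,d6=P
    R=rz(q[0]); p=np.array([0,0,h])+R.apply([a1,0,0])
    R=R*ry(q[1]); p=p+R.apply([0,0,L2])
    R=R*ry(-q[2]); p=p+R.apply([d4,0,a3])
    R=R*rx(s4*q[3])*ry(-q[4])*rx(s6*q[5]); p=p+R.apply([d6,0,0])
    return p,R*rx(off)*ry(np.pi/2)   # tool z along local x
E
python3 - <<'E'
from kin import *
import json
from scipy.optimize import least_squares
s=arm.get_state()
D=[([1.5451,.3586,.0119,0,-1.2241,-.2881],[.2083,.642,.2266],[-3.1415,0,-.3138]),
([0.4308,-0.0728,-1.0161,0.5972,-0.1524,-0.773],[0.531,0.034,0.1565],[-2.634,.013,-1.339]),
(list(s["q"]),list(s["eef_pos"]),list(s["ee_rot"]))]
json.dump(D,open("D.json","w")); print(D[-1])
for s4 in(1,-1):
  for s6 in(1,-1):
    for off in(0,np.pi/2,np.pi,-np.pi/2):
      e=[(fk(q,np.zeros(6),s4,s6,off)[1].inv()*Ro.from_euler("xyz",r)).magnitude() for q,p,r in D]
      if max(e)<.3: 
        print(s4,s6,off,np.array(e))
        f=lambda P:np.concatenate([(fk(q,P,s4,s6,off)[0]-p) for q,p,r in D]+[.003*(P-[0,.4,.4,0,.4,.25])])
        r=least_squares(f,[0,.4,.4,0,.4,.25]); print(r.x,r.fun[:9]*1000)
E
```

```text
t: 5.05
eef_pos: [0.5028, 0.0265, 0.2084]
ee_rot: [-2.897, 0.013, -1.34]
force: [-0.7, 0.3, 1.1]
width: 0.0598
gripper_force: 0.0
([np.float64(0.48199321682003715), np.float64(-0.06353565933843018), np.float64(-0.5955862391037073), np.float64(0.06722371694896948), np.float64(-0.7991899774782104), np.float64(-0.29382784513979826)], [np.float64(0.5028451286244519), np.float64(0.026547300657900418), np.float64(0.2083859882511976)], [np.float64(-2.8965592794331574), np.float64(0.012918560286686587), np.float64(-1.3399555749771048)])
-1 -1 -1.5707963267948966 [0.0001 0.0007 0.    ]
[-1.1163  2.6274  1.5015 -0.5908  1.5294  2.7243] [-191.6436    6.058     7.1835   18.806   -37.2631    2.985   -38.6885
   68.2393  -10.1885]
```

```bash
cat > kin.py <<'E'
from h import *
import json
from scipy.optimize import least_squares
D=json.load(open("D.json"))
def rx(a):return Ro.from_euler("x",a)
def ry(a):return Ro.from_euler("y",a)
def rz(a):return Ro.from_euler("z",a)
def fk(q,P):
    a1,h,L2,a3,d4,d6,b=P
    R=rz(q[0]); p=np.array([0,0,h])+R.apply([a1,b,0])
    R=R*ry(q[1]); p=p+R.apply([0,0,L2])
    R=R*ry(-q[2]); p=p+R.apply([d4,0,a3])
    R=R*rx(-q[3])*ry(-q[4])*rx(-q[5]); p=p+R.apply([d6,0,0])
    return p,R*rx(-np.pi/2)*ry(np.pi/2)
P0=np.array([0,.3,.4,0,.4,.25,-.19])
def fit():
    f=lambda P:np.concatenate([(fk(q,P)[0]-p) for q,p,r in D]+[.0005*(P-P0)])
    r=least_squares(f,P0); return r.x,r.fun[:-7]*1000
P,res=fit()
LO=np.array([-3.07,-1.43,-1.02,-3.03,-3.05,-3.03]);HI=np.array([3.07,2.12,1.25,1.67,0,3.03])
def ik(p,R,q0=None):
    best=None
    for s in ([q0] if q0 is not None else [])+[[.4,0,-.6,0,-.8,-.3],[.4,0,-.6,0,-.8,1.5],[.4,0,-.6,0,-.8,-1.8],[.1,.3,-.3,0,-1,.5],[.4,-.1,-.9,1.2,-.3,-1.3],[.4,-.1,-.9,-1.2,-.3,1]]:
        f=lambda q:np.r_[(fk(q,P)[0]-p)*10,(fk(q,P)[1].inv()*R).as_rotvec()]
        r=least_squares(f,np.clip(s,LO+.01,HI-.01),bounds=(LO,HI))
        if best is None or r.cost<best[0]: best=(r.cost,r.x)
        if best[0]<1e-9: break
    q=best[1]; a,Rr=fk(q,P); return q,np.linalg.norm(a-p)*1000,np.degrees((Rr.inv()*R).magnitude())
E
python3 - <<'E'
from kin import *
print(P,res)
E
```

```text
[ 0.3108 -0.3378  0.5298  0.1657  0.0984  0.0638 -0.1945] [ 2.773  -1.5516 -9.625   2.0686 -9.1079 -3.9728 -2.5243 12.1676 13.598 ]
```

```bash
python3 - <<'E'
s=open("kin.py").read()
s=s.replace("R.apply([a1,b,0])","R.apply([a1,0,0])").replace("R=R*rx(-q[3])*ry(-q[4])*rx(-q[5]);","R=R*rx(-q[3]); p=p+R.apply([0,b,0]); R=R*ry(-q[4])*rx(-q[5]);")
open("kin.py","w").write(s)
E
python3 - <<'E'
from kin import *
print(P,res)
T0=np.array([0.478-.05,.135,.16])
E
```

```text
[-0.0003  0.1994  0.6017 -0.0001  0.4639  0.3785 -0.1918] [ 0.0151 -0.0018 -0.0081  0.006  -0.0171 -0.0033 -0.0106  0.0272  0.0114]
```

```bash
cat >> kin.py <<'E'
def iks(p,R):
    # multi-start; list of distinct solutions
    out=[]
    for q4 in(-2.8,-2,-1,0,1):
        for q6 in(-2.2,-.7,.7,2.2):
            f=lambda q:np.r_[(fk(q,P)[0]-p)*10,(fk(q,P)[1].inv()*R).as_rotvec()]
            r=least_squares(f,[np.arctan2(p[1],p[0])+.3,0,-.6,q4,-.6,q6],bounds=(LO,HI),max_nfev=60)
            if r.cost<1e-8 and not any(np.allclose(r.x,o,atol=.02) for o in out): out.append(r.x)
    return out
def marg(q): return min(np.min(q-LO),np.min(HI-q))
E
cat > t.py <<'E'
from kin import *
def grasp(pt_bed,th,tilt=0,tool_off=0):
    g=B+bedR(Y).apply(pt_bed); R=bedR(Y)*Ro.from_euler("y",tilt,degrees=True)*Ro.from_euler("z",th,degrees=True)*Ro.from_matrix(T)
    return g+R.apply([0,0,G-tool_off]),R
if __name__=="__main__":
    for nm,pt in(("knob",.1*cyl(90)+[0,0,.053]),("knob2",.1*cyl(150)+[0,0,.069]),("jar",.062*cyl(0)+[0,0,.088]),("jarup",.062*cyl(0)+[0,0,.145])):
      for th in(-90,-45,0,45,90):
        for tilt in(0,10,20):
          S=iks(*grasp(pt,th,tilt)); 
          if S: print(nm,th,tilt,len(S),*[(q.round(2),round(marg(q),2)) for q in S])
          if S: break
E
time python3 t.py
```

```text
knob -90 10 1 (array([ 0.49,  0.06, -0.82,  0.26, -0.37, -2.06]), np.float64(0.2))
knob -45 10 1 (array([ 0.49,  0.06, -0.82,  0.26, -0.37, -1.28]), np.float64(0.2))
knob 0 10 1 (array([ 0.49,  0.06, -0.82,  0.26, -0.37, -0.49]), np.float64(0.2))
knob 45 10 1 (array([ 0.49,  0.06, -0.82,  0.26, -0.37,  0.29]), np.float64(0.2))
knob 90 10 1 (array([ 0.49,  0.06, -0.82,  0.26, -0.37,  1.08]), np.float64(0.2))
knob2 -90 0 1 (array([ 0.46,  0.02, -0.94,  0.86, -0.15, -2.62]), np.float64(0.08))
knob2 -45 0 1 (array([ 0.46,  0.02, -0.94,  0.86, -0.15, -1.84]), np.float64(0.08))
knob2 0 0 1 (array([ 0.46,  0.02, -0.94,  0.86, -0.15, -1.05]), np.float64(0.08))
knob2 45 0 1 (array([ 0.46,  0.02, -0.94,  0.86, -0.15, -0.27]), np.float64(0.08))
knob2 90 0 1 (array([ 0.46,  0.02, -0.94,  0.86, -0.15,  0.52]), np.float64(0.08))
jar -90 20 1 (array([ 0.77,  0.  , -0.8 ,  0.15, -0.63, -2.24]), np.float64(0.22))
jar -45 20 1 (array([ 0.77,  0.  , -0.8 ,  0.15, -0.63, -1.45]), np.float64(0.22))
jar 0 20 1 (array([ 0.77,  0.  , -0.8 ,  0.15, -0.63, -0.67]), np.float64(0.22))
jar 45 20 1 (array([ 0.77,  0.  , -0.8 ,  0.15, -0.63,  0.12]), np.float64(0.22))
jar 90 20 1 (array([ 0.77,  0.  , -0.8 ,  0.15, -0.63,  0.9 ]), np.float64(0.22))
jarup -90 10 1 (array([ 0.9 , -0.24, -0.99,  0.4 , -0.58, -2.56]), np.float64(0.03))
jarup -45 10 1 (array([ 0.9 , -0.24, -0.99,  0.4 , -0.58, -1.78]), np.float64(0.03))
jarup 0 10 1 (array([ 0.9 , -0.24, -0.99,  0.4 , -0.58, -0.99]), np.float64(0.03))
jarup 45 10 1 (array([ 0.9 , -0.24, -0.99,  0.4 , -0.58, -0.21]), np.float64(0.03))
jarup 90 10 1 (array([ 0.9 , -0.24, -0.99,  0.4 , -0.58,  0.58]), np.float64(0.03))
real	1m40.342s
user	1m40.308s
sys	0m0.280s
```

```bash
cat > t.py <<'E'
from kin import *
def tool(pt,a,tau,flip=0,F=None):
    """pt in frame F (B,R); closing axis n at angle a, lean tau about n"""
    o,RF=F if F else (B,bedR(Y)); a=np.radians(a)
    n=np.array([np.cos(a),np.sin(a),0]); y=-n if flip else n
    R=np.column_stack([np.cross(y,[0,0,-1]),y,[0,0,-1]])
    R=RF*Ro.from_rotvec(np.radians(tau)*n)*Ro.from_matrix(R)
    return o+RF.apply(pt)+R.apply([0,0,G]),R
def sol(p,R,q0=[.5,0,-.8,.3,-.4,-.5]):
    b=None
    for d in(0,1.5,-1.5):
        f=lambda q:np.r_[(fk(q,P)[0]-p)*10,(fk(q,P)[1].inv()*R).as_rotvec()]
        s=np.clip(np.array(q0)+[0,0,0,0,0,d],LO+.01,HI-.01)
        r=least_squares(f,s,bounds=(LO,HI),max_nfev=80)
        if b is None or r.cost<b.cost: b=r
        if b.cost<1e-8: return b.x
    return None
E
cat > u.py <<'E'
from t import *
def show(nm,pt,A,TT,fl=0,F=None):
    for a in A:
        for t in TT:
            q=sol(*tool(pt,a,t,fl,F))
            if q is not None: print(nm,a,t,q.round(2),round(marg(q),2))
show("knob",.1*cyl(90)+[0,0,.053],(100,115,130),(10,14,18),1)
show("mid",.1*cyl(120)+[0,0,.069],(115,130,145,160),(10,14),1)
show("end",.1*cyl(150)+[0,0,.069],(115,145,175),(10,14),1)
show("jar",.062*cyl(0)+[0,0,.097],(90,120,135,150),(14,18,22),1)
show("jarup",.062*cyl(0)+[0,0,.148],(90,120,135,150),(14,18,22),1)
E
time python3 u.py
```

```text
knob 100 10 [ 0.5   0.05 -0.87  0.38 -0.34  1.12] 0.15
knob 100 14 [ 0.51  0.08 -0.78  0.27 -0.47  1.22] 0.24
knob 100 18 [ 0.51  0.11 -0.7   0.21 -0.58  1.28] 0.32
knob 115 10 [ 0.49  0.04 -0.95  0.61 -0.29  1.16] 0.07
knob 115 14 [ 0.53  0.07 -0.87  0.48 -0.42  1.25] 0.15
knob 115 18 [ 0.55  0.1  -0.8   0.41 -0.53  1.3 ] 0.22
knob 130 14 [ 0.51  0.06 -0.97  0.76 -0.36  1.25] 0.05
knob 130 18 [ 0.56  0.08 -0.91  0.66 -0.47  1.3 ] 0.11
mid 115 10 [ 0.54  0.05 -0.79  0.43 -0.44  1.31] 0.23
mid 115 14 [ 0.56  0.08 -0.72  0.38 -0.55  1.35] 0.3
mid 130 10 [ 0.54  0.04 -0.86  0.61 -0.4   1.39] 0.16
mid 130 14 [ 0.57  0.06 -0.81  0.56 -0.5   1.41] 0.21
mid 145 10 [ 0.5   0.03 -0.94  0.84 -0.34  1.46] 0.08
mid 145 14 [ 0.55  0.05 -0.9   0.8  -0.44  1.45] 0.12
mid 160 14 [ 0.46  0.03 -1.    1.12 -0.36  1.47] 0.02
end 115 10 [ 0.6   0.08 -0.7   0.42 -0.51  1.28] 0.32
end 115 14 [ 0.61  0.11 -0.63  0.36 -0.62  1.32] 0.39
end 145 10 [ 0.59  0.06 -0.84  0.74 -0.43  1.48] 0.18
end 145 14 [ 0.63  0.08 -0.8   0.71 -0.52  1.48] 0.22
end 175 10 [ 0.44  0.03 -0.98  1.26 -0.29  1.61] 0.04
end 175 14 [ 
[... 202 characters left out ...]
r 120 18 [ 0.9  -0.04 -0.96  0.49 -0.61  0.98] 0.06
jar 120 22 [ 0.9   0.   -0.89  0.42 -0.7   1.04] 0.13
jar 135 22 [ 0.96 -0.   -0.97  0.59 -0.69  1.08] 0.05
jarup 90 14 [ 0.88 -0.2  -0.89  0.27 -0.67  0.72] 0.13
jarup 90 18 [ 0.85 -0.15 -0.81  0.18 -0.75  0.83] 0.21
jarup 90 22 [ 0.81 -0.11 -0.73  0.1  -0.83  0.92] 0.29
jarup 120 14 [ 0.98 -0.2  -0.97  0.47 -0.71  0.96] 0.05
jarup 120 18 [ 0.98 -0.15 -0.91  0.41 -0.78  1.02] 0.11
jarup 120 22 [ 0.97 -0.11 -0.85  0.35 -0.86  1.07] 0.17
jarup 135 18 [ 1.03 -0.16 -0.97  0.53 -0.79  1.11] 0.05
jarup 135 22 [ 1.04 -0.11 -0.92  0.48 -0.86  1.13] 0.1
jarup 150 22 [ 1.1  -0.12 -1.    0.62 -0.85  1.2 ] 0.02
real	0m9.203s
user	0m9.189s
sys	0m0.325s
```

Run:
```python
from t import *
pt=.1*cyl(90)+[0,0,.053]
p,R=tool(pt,110,14,1); pre=p+R.apply([0,0,-.06])
print(rel(pre,R)); print(sol(pre,R)); print(sol(p,R),p,R.apply([0,0,1]))
```

```text
(array([-0.7726, -1.0172,  3.6854]), array([  -3.4321,    6.3925, -109.0609]))
[ 0.5741 -0.0331 -0.7594  0.3093 -0.6184  1.316 ]
[ 0.5299  0.0741 -0.8371  0.4043 -0.4345  1.2438] [0.5373 0.0378 0.118 ] [ 0.2995 -0.0165 -0.954 ]
```

```bash
python3 -m crank '[{"dx":0,"dy":0,"dz":0,"wx":0,"wy":0,"wz":-10.5},{"dx":0,"dy":0,"dz":0,"wx":0,"wy":1,"wz":-21},{"dx":-0.2,"dy":-0.3,"dz":0,"wx":-1,"wy":2,"wz":-31},{"dx":-0.4,"dy":-0.4,"dz":0,"wx":-1,"wy":2,"wz":-41},{"dx":-0.4,"dy":-0.5,"dz":0,"wx":-2,"wy":3,"wz":-51},{"dx":-0.5,"dy":-0.6,"dz":0,"wx":-2,"wy":4,"wz":-61},{"dx":-0.6,"dy":-0.7,"dz":0.5,"wx":-2,"wy":4,"wz":-71},{"dx":-0.7,"dy":-0.8,"dz":1,"wx":-3,"wy":5,"wz":-81},{"dx":-0.7,"dy":-0.9,"dz":1,"wx":-3,"wy":6,"wz":-91},{"dx":-0.8,"dy":-1,"dz":1.5,"wx":-3,"wy":6,"wz":-101}]' 5.5 30
python3 - <<'E'
from t import *
pt=.1*cyl(90)+[0,0,.053]
p,R=tool(pt,110,14,1); pre=p+R.apply([0,0,-.06])
print(rel(pre,R)); print(rel(p,R))
E
```

```text
t: 6.3
eef_pos: [0.514, 0.0377, 0.1964]
ee_rot: [3.004, -0.265, 0.436]
force: [-0.4, 0.5, 0.1]
width: 0.055
gripper_force: 0.0
(array([-0.046 , -0.1745,  2.1762]), array([-0.2845,  0.2723, -7.7161]))
(array([-0.0156, -0.1467,  8.1761]), array([-0.2845,  0.2723, -7.7161]))
```

```bash
python3 -m crank '[{"dx":0,"dy":-0.1,"dz":1,"wx":0,"wy":0,"wz":-5},{"dx":0,"dy":-0.1,"dz":3,"wx":0,"wy":0,"wz":-7},{"dx":0,"dy":-0.1,"dz":5,"wx":0,"wy":0,"wz":-7},{"dx":0,"dy":-0.1,"dz":6.5,"wx":0,"wy":0,"wz":-7},{"dx":0,"dy":-0.1,"dz":7.5,"wx":0,"wy":0,"wz":-7},{"dx":0,"dy":-0.1,"dz":8.1,"wx":0,"wy":0,"wz":-7},{"dx":0,"dy":-0.1,"dz":8.1,"wx":0,"wy":0,"wz":-7},{"dx":0,"dy":-0.1,"dz":8.1,"wx":0,"wy":0,"wz":-7},{"dx":0,"dy":-0.1,"dz":8.1,"wx":0,"wy":0,"wz":-7},{"dx":0,"dy":-0.1,"dz":8.1,"wx":0,"wy":0,"wz":-7}]' 5.5 30
python3 - <<'E'
from h import *
import cv2
print(arm.get_state()["q"])
f=arm.grab_frame("scene"); print([(d["centre"],d["confidence"]) for d in arm.mark_of("scene","knob_grip")])
cv2.imwrite("pics/k3.png",cv2.resize(f[160:300,170:330,::-1],(640,560),interpolation=cv2.INTER_CUBIC))
E
```

```text
t: 7.55
eef_pos: [0.5375, 0.0374, 0.1191]
ee_rot: [2.974, -0.248, 0.554]
force: [-0.3, -0.8, 0.8]
width: 0.055
gripper_force: 0.0
[ 0.5289  0.0756 -0.8213  0.3772 -0.45    1.253 ]
[]
```

View pics/k3.png

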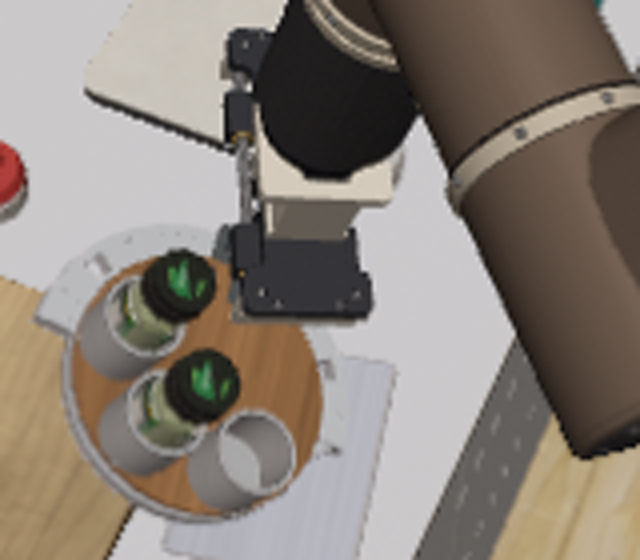

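The gripper covers the knob at crop (300,280), with the jars clear to its left; now I'll close.

```bash
python3 -m crank '[{"dx":0,"dy":0,"dz":0,"wx":0,"wy":0,"wz":0},{"dx":0,"dy":0,"dz":0,"wx":0,"wy":0,"wz":0},{"dx":0,"dy":0,"dz":0,"wx":0,"wy":0,"wz":0},{"dx":0,"dy":0,"dz":0,"wx":0,"wy":0,"wz":0},{"dx":0,"dy":0,"dz":0,"wx":0,"wy":0,"wz":0},{"dx":0,"dy":0,"dz":0,"wx":0,"wy":0,"wz":0},{"dx":0,"dy":0,"dz":0,"wx":0,"wy":0,"wz":0},{"dx":0,"dy":0,"dz":0,"wx":0,"wy":0,"wz":0},{"dx":0,"dy":0,"dz":0,"wx":0,"wy":0,"wz":0},{"dx":0,"dy":0,"dz":0,"wx":0,"wy":0,"wz":0}]' 1.5 40
python3 - <<'E'
from t import *
# pull along bed z by 14mm in tool axes; then arc following with a 110->150
p0,R0=pose(); print(R0.inv().apply(bedR(Y).apply([0,0,1.4])), R0.inv().apply(bedR(Y).apply([0,0,1])))
E
```

```text
t: 8.9
eef_pos: [0.5374, 0.0375, 0.1188]
ee_rot: [2.975, -0.247, 0.554]
force: [-2.0, 4.0, 0.2]
width: 0.0252
gripper_force: 40.0
[-0.3453 -0.0011 -1.3567] [-0.2467 -0.0008 -0.9691]
```

```bash
python3 -m crank '[{"dx":-0.04,"dy":0,"dz":-0.15,"wx":0,"wy":0,"wz":0},{"dx":-0.08,"dy":0,"dz":-0.35,"wx":0,"wy":0,"wz":0},{"dx":-0.14,"dy":0,"dz":-0.55,"wx":0,"wy":0,"wz":0},{"dx":-0.2,"dy":0,"dz":-0.8,"wx":0,"wy":0,"wz":0},{"dx":-0.25,"dy":0,"dz":-1,"wx":0,"wy":0,"wz":0},{"dx":-0.3,"dy":0,"dz":-1.2,"wx":0,"wy":0,"wz":0},{"dx":-0.36,"dy":0,"dz":-1.4,"wx":0,"wy":0,"wz":0},{"dx":-0.36,"dy":0,"dz":-1.4,"wx":0,"wy":0,"wz":0},{"dx":-0.36,"dy":0,"dz":-1.4,"wx":0,"wy":0,"wz":0},{"dx":-0.36,"dy":0,"dz":-1.4,"wx":0,"wy":0,"wz":0}]' 1.5 40
python3 - <<'E'
from t import *
s=arm.get_state(); print(bedR(Y).inv().apply(s["force"]))
p0,R0=pose(); RB=bedR(Y)
g0=p0-R0.apply([0,0,G]); print("bed pos of grip",RB.inv().apply(g0-B))
RA=R0  # rows: rotate wheel th, tool turns .67*th
for th in(6,12,18,24,30,36,42,48,54,57,60):
    W=RB*Ro.from_euler("z",th,degrees=True)*RB.inv(); Wt=RB*Ro.from_euler("z",th*.67,degrees=True)*RB.inv()
    g=B+W.apply(g0-B); R=Wt*R0; d,w=rel(g+R.apply([0,0,G]),R,p0,R0); print(th,d.round(2),w.round(1))
E
```

```text
t: 10.15
eef_pos: [0.5305, 0.0359, 0.131]
ee_rot: [2.975, -0.247, 0.554]
force: [4.7, 4.3, -7.5]
width: 0.0257
gripper_force: 40.0
[ 1.0713  3.1135 -9.2952]
bed pos of grip [ 0.0005 -0.1004  0.0678]
6 [ 0.98  0.31 -0.25] [-1.  -0.  -3.9]
12 [ 1.99  0.52 -0.51] [-2.  -0.  -7.8]
18 [ 3.01  0.62 -0.77] [ -3.   -0.  -11.7]
24 [ 4.04  0.61 -1.03] [ -4.   -0.  -15.6]
30 [ 5.05  0.48 -1.29] [ -5.   -0.  -19.5]
36 [ 6.05  0.25 -1.54] [ -6.   -0.  -23.4]
42 [ 7.02 -0.08 -1.79] [ -6.9  -0.  -27.3]
48 [ 7.95 -0.52 -2.02] [ -7.9  -0.  -31.2]
54 [ 8.82 -1.06 -2.25] [ -8.9  -0.  -35.1]
57 [ 9.24 -1.36 -2.35] [ -9.4  -0.  -37. ]
60 [ 9.64 -1.69 -2.45] [ -9.9  -0.  -39. ]
```

```bash
python3 -m crank '[{"dx":0.5,"dy":0.16,"dz":-0.12,"wx":-0.5,"wy":0,"wz":-2},{"dx":0.98,"dy":0.31,"dz":-0.25,"wx":-1,"wy":0,"wz":-4},{"dx":1.5,"dy":0.42,"dz":-0.38,"wx":-1.5,"wy":0,"wz":-6},{"dx":2,"dy":0.52,"dz":-0.51,"wx":-2,"wy":0,"wz":-8},{"dx":2.5,"dy":0.58,"dz":-0.64,"wx":-2.5,"wy":0,"wz":-9.7},{"dx":3,"dy":0.62,"dz":-0.77,"wx":-3,"wy":0,"wz":-11.7},{"dx":3.5,"dy":0.62,"dz":-0.9,"wx":-3.5,"wy":0,"wz":-13.6},{"dx":4.04,"dy":0.61,"dz":-1.03,"wx":-4,"wy":0,"wz":-15.6},{"dx":4.5,"dy":0.55,"dz":-1.16,"wx":-4.5,"wy":0,"wz":-17.5},{"dx":5.05,"dy":0.48,"dz":-1.29,"wx":-5,"wy":0,"wz":-19.5}]' 1.5 40
cat > arc.py <<'E'
from t import *
s=arm.get_state(); RB=bedR(Y); print("force bed",RB.inv().apply(s["force"]))
p0,R0=pose()
g0=p0-R0.apply([0,0,G]); gb=RB.inv().apply(g0-B); ph=np.degrees(np.arctan2(-gb[1],-gb[0])); print("grip bed",gb,"angle",ph,"r",np.hypot(*gb[:2]))
a0=ph if ph>0 else ph+360
for an in(126,132,138,144,147,150,151,152):
    g=B+RB.apply(.1*cyl(an)+[0,0,.0675]); Wt=RB*Ro.from_euler("z",(an-a0)*.67,degrees=True)*RB.inv()
    R=Wt*R0; d,w=rel(g+R.apply([0,0,G]),R,p0,R0); print(an,d.round(2),w.round(1))
print("down 1cm",R0.inv().apply(RB.apply([0,0,-1])))
E
python3 arc.py
```

```text
t: 11.4
eef_pos: [0.5706, 0.0577, 0.1567]
ee_rot: [2.816, -0.163, 0.893]
force: [-4.6, 2.6, -12.6]
width: 0.0257
gripper_force: 40.0
force bed [-9.6625  3.5915 -9.0259]
grip bed [ 0.0506 -0.0867  0.0681] angle 120.30005925294827 r 0.10038251756683408
126 [ 0.98  0.1  -0.19] [-0.9 -0.  -3.7]
132 [ 2.    0.13 -0.45] [-1.9 -0.  -7.6]
138 [ 3.01  0.06 -0.71] [ -2.9  -0.  -11.5]
144 [ 4.01 -0.13 -0.96] [ -3.9  -0.  -15.4]
147 [ 4.5  -0.26 -1.09] [ -4.4  -0.  -17.3]
150 [ 4.99 -0.42 -1.21] [ -4.9  -0.  -19.3]
151 [ 5.15 -0.47 -1.25] [ -5.1  -0.  -19.9]
152 [ 5.3  -0.54 -1.29] [ -5.2  -0.  -20.6]
down 1cm [0.2469 0.0003 0.969 ]
```

```bash
python3 -m crank '[{"dx":0.5,"dy":0.05,"dz":-0.08,"wx":-0.5,"wy":0,"wz":-1.8},{"dx":0.98,"dy":0.1,"dz":-0.19,"wx":-0.9,"wy":0,"wz":-3.7},{"dx":1.5,"dy":0.12,"dz":-0.32,"wx":-1.4,"wy":0,"wz":-5.6},{"dx":2,"dy":0.13,"dz":-0.45,"wx":-1.9,"wy":0,"wz":-7.6},{"dx":2.5,"dy":0.1,"dz":-0.58,"wx":-2.4,"wy":0,"wz":-9.5},{"dx":3.01,"dy":0.06,"dz":-0.71,"wx":-2.9,"wy":0,"wz":-11.5},{"dx":3.5,"dy":-0.03,"dz":-0.83,"wx":-3.4,"wy":0,"wz":-13.5},{"dx":4.01,"dy":-0.13,"dz":-0.96,"wx":-3.9,"wy":0,"wz":-15.4},{"dx":4.5,"dy":-0.26,"dz":-1.09,"wx":-4.4,"wy":0,"wz":-17.3},{"dx":4.5,"dy":-0.26,"dz":-1.09,"wx":-4.4,"wy":0,"wz":-17.3}]' 1.5 40; python3 arc.py
python3 - <<'E'
from h import *
import cv2
for c in("scene","top"):
    f=arm.grab_frame(c)
    for q in("knob_grip","cup_floor","wheel"):
      print(c,q,[(d["centre"],round(d["confidence"],2)) for d in arm.mark_of(c,q)])
    if c=="scene": fs=f
cv2.imwrite("pics/k4.png",cv2.resize(fs[160:300,170:330,::-1],(640,560),interpolation=cv2.INTER_CUBIC))
RB=bedR(Y); print("expected cup at 0:",B+RB.apply(.062*cyl(0)+[0,0,.013]))
E
```

```text
t: 12.65
eef_pos: [0.589, 0.086, 0.1708]
ee_rot: [2.711, -0.035, 1.168]
force: [-2.1, -31.5, -11.4]
width: 0.025
gripper_force: 40.0
force bed [-13.5361 -30.2047  -5.3644]
grip bed [ 0.0778 -0.0619  0.0681] angle 141.4885090119387 r 0.0994500983820876
126 [-2.51 -0.65  0.75] [ 2.7  0.  10. ]
132 [-1.56 -0.29  0.48] [1.7 0.  6.1]
138 [-0.57 -0.04  0.21] [0.6 0.  2.3]
144 [ 0.43  0.1  -0.06] [-0.4 -0.  -1.6]
147 [ 0.94  0.13 -0.2 ] [-1.  -0.  -3.6]
150 [ 1.44  0.14 -0.34] [-1.5 -0.  -5.5]
151 [ 1.61  0.13 -0.38] [-1.7 -0.  -6.1]
152 [ 1.78  0.12 -0.43] [-1.9 -0.  -6.8]
down 1cm [0.2633 0.0023 0.9647]
scene knob_grip [([0.581, 0.0886, 0.1864], 0.39)]
scene cup_floor [([0.4753, 0.1347, 0.0713], 0.62), ([0.537, 0.1462, 0.091], 0.15)]Traceback (most recent call last):
  File "<stdin>", line 6, in <module>
ValueError: it knows: bed_centre, cup_floor, hole_next, jar, knob_grip, shaker, stand, wide_jar
```

Run:
```python
from h import *
import cv2
RB=bedR(Y)
for a in(-12,-9,-6,-3,0): print(a,B+RB.apply(.062*cyl(a)+[0,0,.013]))
s=arm.get_state(); print(s["q"],s["force"],s["moment"],s["joint_efforts"])
v=[]
for c,(x,y) in(("scene",(150,160)),("top",(90,110))):
    f=arm.grab_frame(c)
    for q in("knob_grip","cup_floor"):
      print(c,q,[(d["centre"],round(d["confidence"],2)) for d in arm.mark_of(c,q)])
    v.append(cv2.resize(f[y:y+140,x:x+140,::-1],(400,400),interpolation=cv2.INTER_CUBIC))
cv2.imwrite("pics/k4.png",np.hstack(v))
```

```text
-12 [0.4748 0.1409 0.0709]
-9 [0.475  0.1377 0.0706]
-6 [0.4754 0.1345 0.0704]
-3 [0.4759 0.1313 0.0703]
0 [0.4765 0.1281 0.0703]
[ 0.6137  0.0819 -0.8231  0.7444 -0.5225  1.4898] [ -2.0254 -31.7303 -10.6604] [-9.2834  2.9945 -0.8625] [ 14.0495 -36.2565  40.9656   6.6577   9.234   -3.3203]
scene knob_grip [([0.4442, -0.2436, 0.0004], 0.75), ([0.5799, 0.0894, 0.1863], 0.52)]
scene cup_floor [([0.4744, 0.1359, 0.0715], 0.7)]
top knob_grip []
top cup_floor [([0.472, 0.1351, 0.0694], 0.55)]
```

View pics/k4.png

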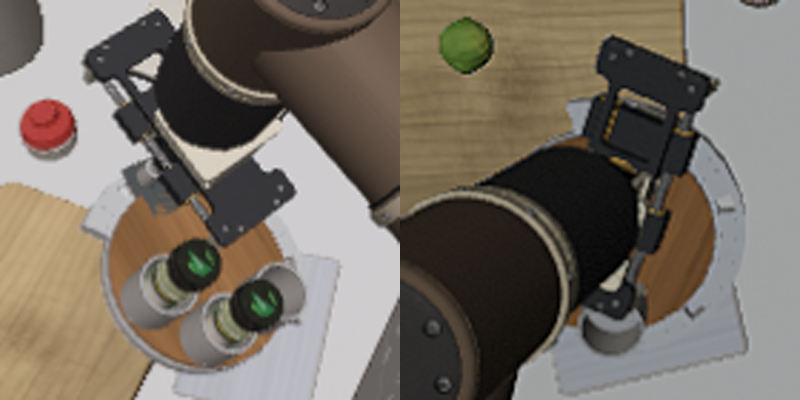

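The gripper's body, lower end at crop (230,235), is pressed against the rear jar's lid at (195,262), which explains the 30 N. I'll work out a better pinch angle and back off first.

```bash
cat > clr.py <<'E'
from t import *
def clear(ph,a,tau,h=.068):
    pt=.1*cyl(ph)+[0,0,h]; p,R=tool(pt,a,tau,1); Rb=bedR(Y).inv()*R
    X,Yy,Z=np.meshgrid(np.linspace(-.039,.039,9),np.linspace(-.0965,.0965,21),-np.array([.047,.055,.065,.08]))
    pts=pt+Rb.apply(np.c_[X.ravel(),Yy.ravel(),Z.ravel()]); m=pts[:,2]<.122; c=1.
    for off in(-210,90):   # jars at ph-210 and ph+90 (cups 180,-120 when knob at 90)
        j=.062*cyl(ph+off)[:2]
        if m.any(): c=min(c,np.min(np.linalg.norm(pts[m,:2]-j,axis=1))-.02)
    return c*1000
if __name__=="__main__":
    p0,R0=pose(); RB=bedR(Y); Rb=RB.inv()*R0; print("tool now in bed",Rb.as_matrix())
    for ph in(137,150):
        for a in(120,130,150,155,160,165,170,180,190):
            for tau in(10,14,18,22):
                c=clear(ph,a,tau)
                q=sol(*tool(.1*cyl(ph)+[0,0,.068],a,tau,1),q0=[.6,.08,-.8,.8,-.5,1.5])
                if q is not None and c>4: print(ph,a,tau,round(c),q.round(2),round(marg(q),2))
E
python3 clr.py
```

```text
tool now in bed [[ 0.5259  0.838  -0.1454]
 [ 0.8088 -0.5456 -0.2192]
 [-0.2631 -0.0023 -0.9648]]
137 150 10 15 [ 0.53  0.04 -0.9   0.85 -0.37  1.51] 0.12
137 150 14 10 [ 0.58  0.07 -0.87  0.82 -0.47  1.49] 0.15
137 150 18 6 [ 0.62  0.09 -0.84  0.8  -0.56  1.48] 0.18
137 155 10 22 [ 0.51  0.04 -0.93  0.93 -0.34  1.53] 0.09
137 155 14 16 [ 0.56  0.06 -0.9   0.91 -0.44  1.51] 0.12
137 155 18 13 [ 0.61  0.08 -0.87  0.89 -0.54  1.49] 0.15
137 155 22 9 [ 0.65  0.11 -0.84  0.86 -0.62  1.47] 0.18
137 160 10 28 [ 0.48  0.03 -0.96  1.03 -0.32  1.54] 0.06
137 160 14 23 [ 0.54  0.05 -0.93  1.01 -0.42  1.51] 0.09
137 160 18 19 [ 0.59  0.08 -0.91  0.99 -0.51  1.49] 0.11
137 160 22 16 [ 0.63  0.1  -0.88  0.96 -0.6   1.47] 0.14
137 165 10 34 [ 0.44  0.03 -0.98  1.14 -0.29  1.55] 0.04
137 165 14 28 [ 0.5   0.05 -0.96  1.12 -0.39  1.52] 0.06
137 165 18 25 [ 0.56  0.07 -0.94  1.09 -0.49  1.49] 0.08
137 165 22 21 [ 0.61  0.1  -0.92  1.07 -0.58  1.47] 0.1
137 170 10 39 [ 0.39  0.03 -1.    1.26 -0.26  1.56] 0.02
137 170 14 33 [ 0.46  0.04 -0.99  1.24 -0.36  1.52] 0.03
137 170 18 29 [ 0.52  0.06 -0.98  1.
[... 169 characters left out ...]
95 -0.46  1.53] 0.13
150 165 10 18 [ 0.51  0.04 -0.94  1.06 -0.34  1.58] 0.08
150 165 14 12 [ 0.56  0.06 -0.92  1.05 -0.43  1.54] 0.1
150 165 18 9 [ 0.61  0.08 -0.9   1.03 -0.52  1.51] 0.12
150 165 22 5 [ 0.66  0.11 -0.88  1.01 -0.61  1.49] 0.14
150 170 10 25 [ 0.48  0.04 -0.96  1.16 -0.31  1.59] 0.06
150 170 14 19 [ 0.53  0.06 -0.95  1.16 -0.41  1.55] 0.07
150 170 18 16 [ 0.58  0.08 -0.94  1.14 -0.5   1.52] 0.08
150 170 22 12 [ 0.63  0.1  -0.92  1.12 -0.59  1.49] 0.1
150 180 10 36 [ 0.37  0.03 -1.    1.41 -0.25  1.6 ] 0.02
150 180 14 30 [ 0.43  0.04 -1.    1.41 -0.35  1.55] 0.02
150 180 18 27 [ 0.49  0.06 -1.    1.4  -0.44  1.51] 0.02
150 180 22 23 [ 0.55  0.09 -0.99  1.37 -0.54  1.48] 0.03
```

```bash
cat > cmd.py <<'E'
from clr import *
def comp(p,R,d,w): return p+R.apply(np.array(d)/100), R*Ro.from_rotvec(np.radians(w))
C=(np.array([.5375,.0374,.1191]),Ro.from_euler("xyz",[2.974,-.248,.554]))
for d,w in json.load(open("chain.json")): C=comp(*C,d,w)
def bed(p,R):
    RB=bedR(Y); g=RB.inv().apply(p-R.apply([0,0,G])-B); Rb=(RB.inv()*R).as_matrix(); n=-Rb[:,1]
    return "ph %.1f r %.4f h %.4f a %.1f tau %.1f"%(np.degrees(np.arctan2(-gy(g),-g[0]))%360,np.hypot(*g[:2]),g[2],np.degrees(np.arctan2(n[1],n[0])),np.degrees(np.arccos(-Rb[2,2])))
gy=lambda g:g[1]
if __name__=="__main__":
    print("cmd",bed(*C)); print("meas",bed(*pose()), "force bed",bedR(Y).inv().apply(arm.get_state()["force"]))
E
echo '[[[-0.36,0,-1.4],[0,0,0]],[[5.05,0.48,-1.29],[-5,0,-19.5]],[[4.5,-0.26,-1.09],[-4.4,0,-17.3]]]' > chain.json
python3 cmd.py
python3 - <<'E'
from cmd import *
E
cat > go.py <<'E'
import sys,importlib.util
sp=importlib.util.spec_from_file_location("cm","cmd.py"); m=importlib.util.module_from_spec(sp); sp.loader.exec_module(m)
from clr import *
for s in sys.argv[1:]:
    ph,a,tau,h=map(float,s.split(",")); pt=.1*cyl(ph)+[0,0,h]; p,R=tool(pt,a,tau,1); d,w=rel(p,R,*m.C); print(s,d.round(2),w.round(1),"clr",round(clear(ph,a,tau,h)))
E
python3 go.py 143,149,15,.0675 140,152,15,.0675 138,156,15,.0675 138,160,15,.0675 141,162,15,.0675 144,164,15,.0675 147,166,15,.0675
```

```text
cmd ph 147.0 r 0.1003 h 0.0679 a 146.9 tau 14.3
meas ph 141.4 r 0.0995 h 0.0681 a 146.9 tau 15.3 force bed [-13.8385 -29.0211  -4.2718]
143,149,15,.0675 [-0.69 -0.04  0.21] [-0.5 -0.7 -2.1] clr -2
140,152,15,.0675 [-1.19 -0.06  0.34] [-1.3 -0.7 -5. ] clr 7
138,156,15,.0675 [-1.52 -0.07  0.42] [-2.3 -0.7 -8.9] clr 15
138,160,15,.0675 [-1.52 -0.04  0.42] [ -3.3  -0.7 -12.7] clr 20
141,162,15,.0675 [-1.01  0.04  0.29] [ -3.8  -0.7 -14.7] clr 19
144,164,15,.0675 [-0.5   0.1   0.16] [ -4.3  -0.7 -16.6] clr 18
147,166,15,.0675 [0.01 0.13 0.03] [ -4.8  -0.7 -18.5] clr 17
```

```bash
python3 -m crank '[{"dx":-0.4,"dy":-0.03,"dz":0.1,"wx":0,"wy":0,"wz":-0.5},{"dx":-0.7,"dy":-0.04,"dz":0.2,"wx":-0.4,"wy":0,"wz":-1.5},{"dx":-1,"dy":-0.05,"dz":0.28,"wx":-0.8,"wy":0,"wz":-3},{"dx":-1.2,"dy":-0.06,"dz":0.33,"wx":-1.3,"wy":0,"wz":-5},{"dx":-1.4,"dy":-0.06,"dz":0.38,"wx":-1.8,"wy":0,"wz":-7},{"dx":-1.5,"dy":-0.07,"dz":0.4,"wx":-2.3,"wy":0,"wz":-9},{"dx":-1.5,"dy":-0.06,"dz":0.4,"wx":-2.8,"wy":0,"wz":-11},{"dx":-1.5,"dy":-0.04,"dz":0.4,"wx":-3.3,"wy":0,"wz":-12.7},{"dx":-1.5,"dy":-0.04,"dz":0.4,"wx":-3.3,"wy":0,"wz":-12.7},{"dx":-1.5,"dy":-0.04,"dz":0.4,"wx":-3.3,"wy":0,"wz":-12.7}]' 1.5 40
echo '[[[-0.36,0,-1.4],[0,0,0]],[[5.05,0.48,-1.29],[-5,0,-19.5]],[[4.5,-0.26,-1.09],[-4.4,0,-17.3]],[[-1.5,-0.04,0.4],[-3.3,0,-12.7]]]' > chain.json
python3 cmd.py
python3 go.py 141,162,15,.068 144,165,15,.068 147,168,15,.068 149,168,15,.068 150,168,15,.068
```

```text
t: 14.35
eef_pos: [0.5908, 0.0851, 0.1713]
ee_rot: [2.647, 0.041, 1.377]
force: [1.1, 8.5, -9.9]
width: 0.0253
gripper_force: 40.0
cmd ph 138.0 r 0.1000 h 0.0677 a 160.0 tau 14.3
meas ph 141.1 r 0.1004 h 0.0678 a 160.2 tau 13.8 force bed [ -2.4276   8.0168 -10.0576]
141,162,15,.068 [ 0.45  0.2  -0.15] [-0.4 -0.7 -2. ] clr 19
144,165,15,.068 [ 0.93  0.38 -0.27] [-1.2 -0.7 -4.9] clr 19
147,168,15,.068 [ 1.43  0.53 -0.4 ] [-1.9 -0.7 -7.8] clr 19
149,168,15,.068 [ 1.76  0.61 -0.48] [-1.9 -0.7 -7.8] clr 17
150,168,15,.068 [ 1.92  0.64 -0.52] [-1.9 -0.7 -7.8] clr 15
```

```bash
python3 -m crank '[{"dx":0.2,"dy":0.1,"dz":-0.08,"wx":-0.2,"wy":0,"wz":-1},{"dx":0.45,"dy":0.2,"dz":-0.15,"wx":-0.4,"wy":0,"wz":-2},{"dx":0.7,"dy":0.3,"dz":-0.21,"wx":-0.8,"wy":0,"wz":-3.5},{"dx":0.93,"dy":0.38,"dz":-0.27,"wx":-1.2,"wy":0,"wz":-4.9},{"dx":1.1,"dy":0.43,"dz":-0.32,"wx":-1.4,"wy":0,"wz":-6},{"dx":1.25,"dy":0.48,"dz":-0.36,"wx":-1.7,"wy":0,"wz":-7},{"dx":1.43,"dy":0.53,"dz":-0.4,"wx":-1.9,"wy":0,"wz":-7.8},{"dx":1.5,"dy":0.55,"dz":-0.42,"wx":-1.9,"wy":0,"wz":-7.8},{"dx":1.5,"dy":0.55,"dz":-0.42,"wx":-1.9,"wy":0,"wz":-7.8},{"dx":1.5,"dy":0.55,"dz":-0.42,"wx":-1.9,"wy":0,"wz":-7.8}]' 1.5 40
echo '[[[-0.36,0,-1.4],[0,0,0]],[[5.05,0.48,-1.29],[-5,0,-19.5]],[[4.5,-0.26,-1.09],[-4.4,0,-17.3]],[[-1.5,-0.04,0.4],[-3.3,0,-12.7]],[[1.5,0.55,-0.42],[-1.9,0,-7.8]]]' > chain.json
python3 cmd.py
python3 go.py 147.5,168,14.3,.062 148.5,168,14.3,.061 149.5,168,14.3,.061 150.5,168,14.3,.061 151.5,168,14.3,.060
python3 - <<'E'
from h import *
for c in("scene","top"):
    arm.grab_frame(c)
    for q in("knob_grip","cup_floor"):
      print(c,q,[(d["centre"],round(d["confidence"],2)) for d in arm.mark_of(c,q)])
E
```

```text
t: 15.6
eef_pos: [0.5956, 0.0984, 0.1759]
ee_rot: [2.625, 0.109, 1.496]
force: [-1.5, 6.2, -9.9]
width: 0.0253
gripper_force: 40.0
cmd ph 147.3 r 0.1001 h 0.0681 a 168.0 tau 14.3
meas ph 149.4 r 0.1004 h 0.0680 a 168.2 tau 13.9 force bed [-4.9846  6.4002 -8.5582]
147.5,168,14.3,.062 [0.18 0.   0.58] [ 0. -0.  0.] clr 19
148.5,168,14.3,.061 [0.36 0.06 0.64] [ 0. -0.  0.] clr 18
149.5,168,14.3,.061 [0.52 0.12 0.6 ] [ 0. -0.  0.] clr 17
150.5,168,14.3,.061 [0.68 0.17 0.56] [ 0. -0.  0.] clr 15
151.5,168,14.3,.060 [0.87 0.23 0.61] [ 0. -0.  0.] clr 14
scene knob_grip [([0.5843, 0.1012, 0.192], 0.44)]
scene cup_floor [([0.4742, 0.1263, 0.069], 0.71)]
top knob_grip []
top cup_floor [([0.4755, 0.1282, 0.0682], 0.96)]
```

```bash
python3 -m crank '[{"dx":0.03,"dy":0,"dz":0.1,"wx":0,"wy":0,"wz":0},{"dx":0.06,"dy":0,"dz":0.2,"wx":0,"wy":0,"wz":0},{"dx":0.09,"dy":0,"dz":0.3,"wx":0,"wy":0,"wz":0},{"dx":0.12,"dy":0,"dz":0.4,"wx":0,"wy":0,"wz":0},{"dx":0.15,"dy":0,"dz":0.5,"wx":0,"wy":0,"wz":0},{"dx":0.18,"dy":0,"dz":0.6,"wx":0,"wy":0,"wz":0},{"dx":0.2,"dy":0,"dz":0.7,"wx":0,"wy":0,"wz":0},{"dx":0.22,"dy":0,"dz":0.8,"wx":0,"wy":0,"wz":0},{"dx":0.22,"dy":0,"dz":0.8,"wx":0,"wy":0,"wz":0},{"dx":0.22,"dy":0,"dz":0.8,"wx":0,"wy":0,"wz":0}]' 1.5 40
echo '[[[-0.36,0,-1.4],[0,0,0]],[[5.05,0.48,-1.29],[-5,0,-19.5]],[[4.5,-0.26,-1.09],[-4.4,0,-17.3]],[[-1.5,-0.04,0.4],[-3.3,0,-12.7]],[[1.5,0.55,-0.42],[-1.9,0,-7.8]],[[0.22,0,0.8],[0,0,0]]]' > chain.json
python3 cmd.py
python3 go.py 147.5,168,14.3,.060 148.5,168,14.3,.060 149.5,168,14.3,.060 150.5,168,14.3,.060 151.5,168,14.3,.060
```

```text
t: 17.15
eef_pos: [0.5996, 0.0994, 0.1688]
ee_rot: [2.625, 0.109, 1.496]
force: [-1.5, 5.5, -8.8]
width: 0.0254
gripper_force: 40.0
cmd ph 147.4 r 0.1000 h 0.0598 a 168.0 tau 14.3
meas ph 149.5 r 0.1004 h 0.0598 a 168.2 tau 14.0 force bed [-4.6069  5.6614 -7.4594]
147.5,168,14.3,.060 [ 0.01  0.   -0.02] [ 0. -0.  0.] clr 19
148.5,168,14.3,.060 [ 0.17  0.06 -0.06] [ 0. -0.  0.] clr 18
149.5,168,14.3,.060 [ 0.33  0.12 -0.1 ] [ 0. -0.  0.] clr 17
150.5,168,14.3,.060 [ 0.49  0.17 -0.14] [ 0. -0.  0.] clr 15
151.5,168,14.3,.060 [ 0.65  0.23 -0.19] [ 0. -0.  0.] clr 14
```

```bash
python3 -m crank '[{"dx":0.03,"dy":0,"dz":0.1,"wx":0,"wy":0,"wz":0},{"dx":0.06,"dy":0,"dz":0.2,"wx":0,"wy":0,"wz":0},{"dx":0.09,"dy":0,"dz":0.3,"wx":0,"wy":0,"wz":0},{"dx":0.12,"dy":0,"dz":0.4,"wx":0,"wy":0,"wz":0},{"dx":0.15,"dy":0,"dz":0.5,"wx":0,"wy":0,"wz":0},{"dx":0.17,"dy":0,"dz":0.6,"wx":0,"wy":0,"wz":0},{"dx":0.18,"dy":0,"dz":0.7,"wx":0,"wy":0,"wz":0},{"dx":0.18,"dy":0,"dz":0.7,"wx":0,"wy":0,"wz":0},{"dx":0.18,"dy":0,"dz":0.7,"wx":0,"wy":0,"wz":0},{"dx":0.18,"dy":0,"dz":0.7,"wx":0,"wy":0,"wz":0}]' 1.5 40
echo '[[[-0.36,0,-1.4],[0,0,0]],[[5.05,0.48,-1.29],[-5,0,-19.5]],[[4.5,-0.26,-1.09],[-4.4,0,-17.3]],[[-1.5,-0.04,0.4],[-3.3,0,-12.7]],[[1.5,0.55,-0.42],[-1.9,0,-7.8]],[[0.40,0,1.5],[0,0,0]]]' > chain.json
python3 cmd.py
```

```text
t: 18.4
eef_pos: [0.6029, 0.1002, 0.1639]
ee_rot: [2.623, 0.109, 1.496]
force: [-16.9, 5.3, 5.4]
width: 0.0252
gripper_force: 40.0
cmd ph 147.4 r 0.1000 h 0.0526 a 168.0 tau 14.3
meas ph 149.7 r 0.1008 h 0.0539 a 168.2 tau 13.9 force bed [-10.5446   8.891   12.3023]
```

```bash
python3 -m crank '[{"dx":0,"dy":0,"dz":0,"wx":0,"wy":0,"wz":0},{"dx":0,"dy":0,"dz":0,"wx":0,"wy":0,"wz":0},{"dx":0,"dy":0,"dz":0,"wx":0,"wy":0,"wz":0},{"dx":0,"dy":0,"dz":0,"wx":0,"wy":0,"wz":0},{"dx":0,"dy":0,"dz":-1,"wx":0,"wy":0,"wz":0},{"dx":0,"dy":0,"dz":-3,"wx":0,"wy":0,"wz":0},{"dx":0,"dy":0,"dz":-6,"wx":0,"wy":0,"wz":0},{"dx":0,"dy":0,"dz":-9,"wx":0,"wy":0,"wz":0},{"dx":0,"dy":0,"dz":-12,"wx":0,"wy":0,"wz":0},{"dx":0,"dy":0,"dz":-13,"wx":0,"wy":0,"wz":0}]' 5 40
python3 - <<'E'
from h import *
import cv2
v=[]
for c,(x,y) in(("scene",(150,160)),("top",(100,110))):
    f=arm.grab_frame(c)
    for q in("knob_grip","cup_floor"):
      print(c,q,[(d["centre"],round(d["confidence"],2)) for d in arm.mark_of(c,q)])
    v.append(cv2.resize(f[y:y+140,x:x+140,::-1],(400,400),interpolation=cv2.INTER_CUBIC))
cv2.imwrite("pics/k5.png",np.hstack(v))
RB=bedR(Y); print("exp",B+RB.apply(.1*cyl(150)+[0,0,.053]),B+RB.apply(.062*cyl(0)+[0,0,.013])); s=arm.get_state(); print(s["eef_pos"],s["ee_rot"],s["q"])
E
```

```text
t: 19.65
eef_pos: [0.5391, 0.1158, 0.2754]
ee_rot: [2.625, 0.111, 1.492]
force: [0.9, 0.5, 0.6]
width: 0.0499
gripper_force: 0.0
scene knob_grip [([0.5935, 0.1016, 0.1797], 0.54), ([0.4754, 0.128, 0.0707], 0.54)]
scene cup_floor [([0.4761, 0.1281, 0.0711], 0.74)]
top knob_grip [([0.5924, 0.1013, 0.1789], 0.6)]
top cup_floor [([0.4765, 0.1289, 0.0673], 0.6)]
exp [0.5936 0.1036 0.1792] [0.4765 0.1281 0.0703]
[0.5389 0.1139 0.2722] [2.6287 0.1151 1.4906] [ 0.8173 -0.12   -0.8032  0.7019 -0.7626  1.7865]
```

View pics/k5.png

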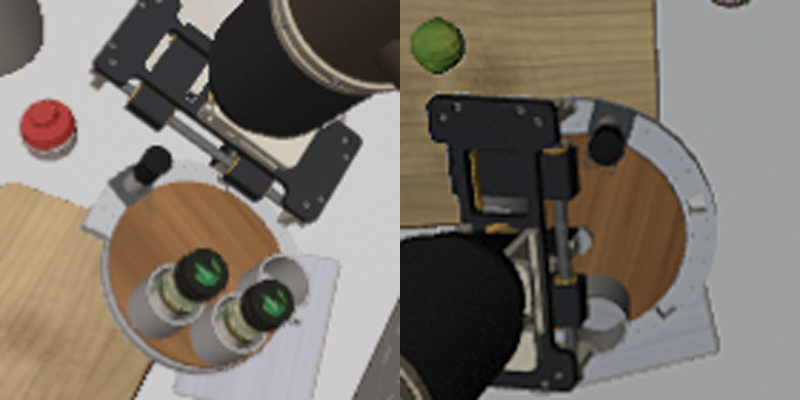

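The knob sits at its predicted home position in the next hole: measured (0.593,0.101,0.179), expected (0.594,0.104,0.179). The empty cup is at the front mark in both crops. Next I'll plan the jar.

```bash
cat > plan.py <<'E'
from t import *
H=.084
def clear(a,tau,lift=0,w=.02):
    pt=.062*cyl(0)+[0,0,.013+H+lift]; p,R=tool(pt,a,tau,1); Rb=bedR(Y).inv()*R
    X,Yy,Z=np.meshgrid(np.linspace(-.039,.039,9),np.linspace(-.0965,.0965,21),-np.array([.047,.055,.065]))
    body=np.c_[X.ravel(),Yy.ravel(),Z.ravel()]
    X,Yy,Z=np.meshgrid(np.linspace(-.0105,.0105,5),np.r_[np.linspace(w,w+.021,5),-np.linspace(w,w+.021,5)],np.linspace(G,-.047,8))
    fin=np.c_[X.ravel(),Yy.ravel(),Z.ravel()]; out=[]
    for L in(body,fin):
        b=pt+Rb.apply(L); c=1.
        for an in(-60,-120):
            j=.062*cyl(an)[:2]; r=np.linalg.norm(b[:,:2]-j,axis=1)-.02; z=b[:,2]-.118
            c=min(c,np.min(np.where(z>0,np.hypot(z,np.maximum(r,0)),np.maximum(r,z))))
        out.append(round(c*1000))
    return out
if __name__=="__main__":
    for a in(90,105,120):
        for tau in(16,20,24):
            q=[sol(*tool(.062*cyl(0)+[0,0,.013+H+l],a,tau,1),q0=[.8,0,-.8,.3,-.6,1]) for l in(0,.055)]
            print(a,tau,clear(a,tau),"open",clear(a,tau,0,.026),[None if x is None else (x.round(2),round(marg(x),2)) for x in q])
    J=np.array([.4433,-.243,0])
    for ap in range(0,360,30):
        q=[sol(*tool([0,0,H+l],ap,20,1,(J,Ro.identity())),q0=[-.1,.3,-.3,0,-1,1]) for l in(0,.1)]
        print("pick",ap,[None if x is None else (x.round(2),round(marg(x),2)) for x in q])
E
python3 plan.py
```

```text
90 16 [13, 0] open [13, -3] [(array([ 0.81, -0.06, -0.89,  0.26, -0.56,  0.78]), np.float64(0.13)), (array([ 0.87, -0.19, -0.85,  0.22, -0.73,  0.78]), np.float64(0.17))]
90 20 [10, -1] open [10, -4] [(array([ 0.78, -0.02, -0.79,  0.15, -0.65,  0.9 ]), np.float64(0.23)), (array([ 0.83, -0.14, -0.76,  0.14, -0.81,  0.88]), np.float64(0.26))]
90 24 [7, -1] open [7, -5] [(array([ 0.75,  0.02, -0.71,  0.08, -0.75,  0.99]), np.float64(0.31)), (array([ 0.79, -0.09, -0.69,  0.07, -0.88,  0.96]), np.float64(0.33))]
105 16 [13, 7] open [13, 7] [(array([ 0.86, -0.06, -0.94,  0.39, -0.56,  0.86]), np.float64(0.08)), (array([ 0.93, -0.18, -0.89,  0.32, -0.75,  0.89]), np.float64(0.13))]
105 20 [10, 5] open [10, 5] [(array([ 0.85, -0.02, -0.85,  0.3 , -0.66,  0.96]), np.float64(0.17)), (array([ 0.91, -0.14, -0.81,  0.25, -0.82,  0.96]), np.float64(0.21))]
105 24 [6, 3] open [6, 3] [(array([ 0.83,  0.02, -0.78,  0.23, -0.75,  1.03]), np.float64(0.24)), (array([ 0.88, -0.09, -0.74,  0.2 , -0.9 ,  1.03]), np.float64(0.28))]
120 16 [13, 16] open [13, 16] [(array([ 0.89, -0.06, -0.99,  0.54, -0.57,  0
[... 1363 characters left out ...]
([ 0.07,  0.21, -0.91,  0.67, -0.58,  2.48]), np.float64(0.11)), (array([ 0.12,  0.07, -0.74,  0.47, -0.86,  2.7 ]), np.float64(0.28))]
pick 210 [None, None]
pick 240 [None, (array([-0.  , -0.07, -0.84,  0.35, -0.52, -2.37]), np.float64(0.18))]
pick 270 [(array([-0.16,  0.13, -0.74, -0.15, -0.36, -1.28]), np.float64(0.28)), (array([-0.15, -0.03, -0.64, -0.09, -0.62, -1.35]), np.float64(0.38))]
pick 300 [(array([-0.34,  0.21, -0.51, -0.43, -0.67, -0.39]), np.float64(0.51)), (array([-0.33,  0.07, -0.43, -0.34, -0.87, -0.53]), np.float64(0.59))]
pick 330 [(array([-0.4 ,  0.3 , -0.37, -0.45, -0.91,  0.16]), np.float64(0.65)), (array([-0.39,  0.17, -0.29, -0.39, -1.1 ,  0.04]), np.float64(0.73))]
```

Run:
```python
from plan import *
for i in range(1):
    obs=[]
    for c in("scene","top"):
        arm.grab_frame(c); o=[d["centre"] for d in arm.mark_of(c,"jar")]; print(c,np.array(o)); obs+=[x for x in o if abs(x[1]+.243)<.02 and abs(x[0]-.443)<.02]
J=np.array([*np.mean(obs+[[.4412,-.2461,0],[.4451,-.2396,0]],axis=0)[:2],0]); print(J)
json.dump(list(J),open("J.json","w"))
for l in(.13,0):
    p,R=tool([0,0,H],60,20,1,(J,Ro.identity())); p=p-R.apply([0,0,l]); print(p,rel(p,R))
```

```text
scene []
top [[ 0.4444 -0.2429  0.0021]
 [ 0.4372 -0.3583 -0.0025]
 [ 0.5335  0.1415 -0.0002]]
[ 0.4436 -0.2429  0.    ]
[ 0.4765 -0.2619  0.1885] (array([-36.7684,  -9.0464,   9.4934]), array([ 45.4119, -37.9086, 109.789 ]))
[ 0.438  -0.2397  0.0663] (array([-33.4763, -18.3975,  17.903 ]), array([ 45.4119, -37.9086, 109.789 ]))
```

```bash
python3 -m crank '[{"dx":-2,"dy":-0.5,"dz":0,"wx":3.8,"wy":-3.2,"wz":9.2},{"dx":-6,"dy":-1.5,"dz":0.5,"wx":7.6,"wy":-6.4,"wz":18.4},{"dx":-10,"dy":-2.5,"dz":1.5,"wx":11.4,"wy":-9.6,"wz":27.7},{"dx":-15,"dy":-3.6,"dz":2.5,"wx":15.2,"wy":-12.8,"wz":36.9},{"dx":-20,"dy":-4.9,"dz":4,"wx":19,"wy":-16,"wz":46},{"dx":-25,"dy":-6.1,"dz":5.5,"wx":23,"wy":-19,"wz":55},{"dx":-30,"dy":-7.3,"dz":7,"wx":26.8,"wy":-22.3,"wz":64.5},{"dx":-34,"dy":-8.3,"dz":8.5,"wx":30.5,"wy":-25.5,"wz":74},{"dx":-36.5,"dy":-9,"dz":9,"wx":34.3,"wy":-28.7,"wz":83},{"dx":-36.8,"dy":-9,"dz":9.5,"wx":38,"wy":-31.8,"wz":92}]' 6.5 25
python3 - <<'E'
from plan import *
J=np.array(json.load(open("J.json")))
for l in(.13,0):
    p,R=tool([0,0,H],60,20,1,(J,Ro.identity())); p=p-R.apply([0,0,l]); print(p,rel(p,R))
E
```

```text
t: 21.4
eef_pos: [0.4765, -0.2634, 0.188]
ee_rot: [3.109, 0.248, -0.204]
force: [0.2, 0.2, 0.6]
width: 0.0647
gripper_force: 0.0
[ 0.4765 -0.2619  0.1885] (array([-0.0443, -0.1515, -0.0481]), array([ 7.2168, -6.0018, 17.3976]))
[ 0.438  -0.2397  0.0663] (array([-1.133 , -1.9613, 12.7792]), array([ 7.2168, -6.0018, 17.3976]))
```

```bash
python3 -m crank '[{"dx":0,"dy":-0.1,"dz":0,"wx":3.6,"wy":-3,"wz":8.7},{"dx":0,"dy":-0.1,"dz":0,"wx":7.2,"wy":-6,"wz":17.4},{"dx":-0.2,"dy":-0.45,"dz":2,"wx":7.2,"wy":-6,"wz":17.4},{"dx":-0.45,"dy":-0.85,"dz":5,"wx":7.2,"wy":-6,"wz":17.4},{"dx":-0.65,"dy":-1.2,"dz":7.5,"wx":7.2,"wy":-6,"wz":17.4},{"dx":-0.85,"dy":-1.5,"dz":9.5,"wx":7.2,"wy":-6,"wz":17.4},{"dx":-1,"dy":-1.75,"dz":11.2,"wx":7.2,"wy":-6,"wz":17.4},{"dx":-1.1,"dy":-1.9,"dz":12.4,"wx":7.2,"wy":-6,"wz":17.4},{"dx":-1.13,"dy":-1.96,"dz":12.8,"wx":7.2,"wy":-6,"wz":17.4},{"dx":-1.13,"dy":-1.96,"dz":12.8,"wx":7.2,"wy":-6,"wz":17.4}]' 6.5 25
python3 - <<'E'
from plan import *
import cv2
J=np.array(json.load(open("J.json")))
p,R=tool([0,0,H],60,20,1,(J,Ro.identity())); print(rel(p,R))
v=[]
for c,(x,y) in(("scene",(230,90)),("top",(260,160))):
    f=arm.grab_frame(c); print(c,np.array([d["centre"] for d in arm.mark_of(c,"jar")]))
    v.append(cv2.resize(f[y:y+140,x:x+140,::-1],(400,400),interpolation=cv2.INTER_CUBIC))
cv2.imwrite("pics/j1.png",np.hstack(v))
E
```

```text
t: 22.65
eef_pos: [0.439, -0.2385, 0.067]
ee_rot: [-3.141, 0.346, -0.516]
force: [-0.1, -0.2, -0.6]
width: 0.0649
gripper_force: 0.0
(array([-0.0081,  0.1478,  0.078 ]), array([ 0.1487, -0.194 ,  0.4326]))
scene [[ 0.4437 -0.246  -0.0004]
 [ 0.435  -0.3607 -0.001 ]]
top [[ 0.445  -0.2416  0.0032]
 [ 0.4367 -0.3595 -0.0015]]
```

View pics/j1.png

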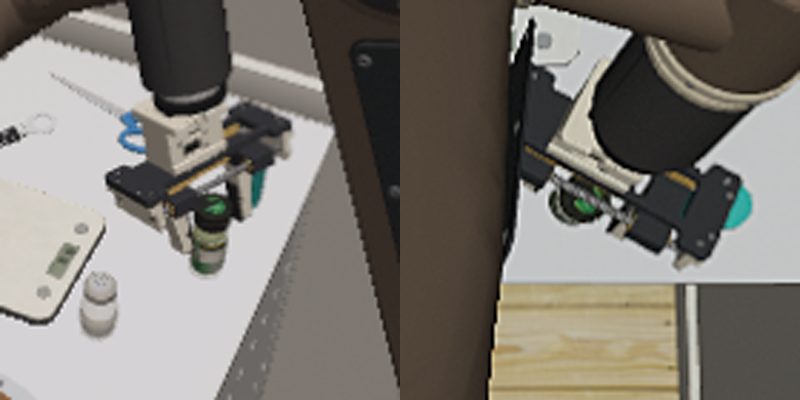

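```bash
python3 -m crank '[{"dx":0,"dy":0.1,"dz":0,"wx":0,"wy":0,"wz":0},{"dx":0,"dy":0.1,"dz":0,"wx":0,"wy":0,"wz":0},{"dx":0,"dy":0.1,"dz":0,"wx":0,"wy":0,"wz":0},{"dx":0,"dy":0.1,"dz":0,"wx":0,"wy":0,"wz":0},{"dx":0,"dy":0.1,"dz":0,"wx":0,"wy":0,"wz":0},{"dx":0,"dy":0.1,"dz":0,"wx":0,"wy":0,"wz":0},{"dx":-0.2,"dy":0.1,"dz":-0.5,"wx":0,"wy":0,"wz":0},{"dx":-0.7,"dy":0.1,"dz":-1.9,"wx":0,"wy":0,"wz":0},{"dx":-1.7,"dy":0.1,"dz":-4.7,"wx":0,"wy":0,"wz":0},{"dx":-3.4,"dy":0.1,"dz":-9.4,"wx":0,"wy":0,"wz":0}]' 3 25
python3 - <<'E'
from plan import *
s=arm.get_state(); print(s["eef_pos"],s["force"],s["width"])
for a in(118,):
  for l in(.14,.065,.05,0):
    p,R=tool(.062*cyl(0)+[0,0,.013+H+l],a,20,1); print(l,p,rel(p,R), sol(p,R,q0=[.8,0,-.8,.3,-.6,1]))
E
```

```text
t: 24.1
eef_pos: [0.4374, -0.2389, 0.1678]
ee_rot: [3.141, 0.348, -0.516]
force: [1.7, -0.7, -1.1]
width: 0.0404
gripper_force: 25.0
[ 0.4374 -0.2389  0.1678] [ 1.6598 -0.6717 -1.1244] 0.04039796206812099
0.14 [0.3718 0.1011 0.2461] (array([-23.7995, -26.3423,   0.3019]), array([-19.6895,  31.6538, -65.9466])) [ 1.089  -0.3058 -0.7805  0.299  -1.1011  1.0155]
0.065 [0.4084 0.1094 0.1812] (array([-18.9811, -28.874 ,   5.4617]), array([-19.6895,  31.6538, -65.9466])) [ 0.981  -0.1589 -0.8549  0.349  -0.8629  1.0338]
0.05 [0.4157 0.1111 0.1682] (array([-18.0174, -29.3804,   6.4936]), array([-19.6895,  31.6538, -65.9466])) [ 0.9612 -0.1273 -0.8683  0.3635 -0.8155  1.0315]
0 [0.4401 0.1167 0.1249] (array([-14.8051, -31.0682,   9.9334]), array([-19.6895,  31.6538, -65.9466])) [ 0.8965 -0.0184 -0.9105  0.4301 -0.659   1.0054]
```

Run:
```python
from plan import *
p0,R0=pose(); p,R=tool(.062*cyl(0)+[0,0,.013+H+.14],118,20,1)
w=(R0.inv()*R).as_rotvec(); q=arm.get_state()["q"]
for f in np.linspace(.1,1,10):
    g=f
    pp=p0+(p-p0)*f+np.array([.05,0,.04])*np.sin(np.pi*f); Rr=R0*Ro.from_rotvec(w*g); q2=sol(pp,Rr,q0=q)
    d,ww=rel(pp,Rr,p0,R0); print(round(f,1),d.round(1),ww.round(1),pp.round(3),None if q2 is None else round(marg(q2),2)); q=q if q2 is None else q2
```

```text
0.1 [-1.5 -3.4 -1.6] [-2.   3.2 -6.6] [ 0.446 -0.205  0.188] 0.82
0.2 [-3.2 -6.7 -3. ] [ -3.9   6.3 -13.2] [ 0.454 -0.171  0.207] 0.79
0.3 [-4.9 -9.9 -4.2] [ -5.9   9.5 -19.8] [ 0.458 -0.137  0.224] 0.75
0.4 [ -6.9 -12.9  -4.9] [ -7.9  12.7 -26.4] [ 0.459 -0.103  0.237] 0.7
0.5 [ -9.2 -15.6  -5.1] [ -9.8  15.8 -33. ] [ 0.455 -0.069  0.247] 0.64
0.6 [-11.7 -18.1  -4.8] [-11.8  19.  -39.6] [ 0.446 -0.035  0.253] 0.58
0.7 [-14.5 -20.4  -4. ] [-13.8  22.2 -46.2] [ 0.432 -0.001  0.255] 0.5
0.8 [-17.4 -22.5  -2.8] [-15.8  25.3 -52.8] [0.414 0.033 0.254] 0.41
0.9 [-20.6 -24.5  -1.3] [-17.7  28.5 -59.4] [0.394 0.067 0.251] 0.32
1.0 [-23.8 -26.3   0.3] [-19.7  31.7 -65.9] [0.372 0.101 0.246] 0.24
```

```bash
python3 -m crank '[{"dx":-1.5,"dy":-3.4,"dz":-1.6,"wx":-2,"wy":3.2,"wz":-6.6},{"dx":-3.2,"dy":-6.7,"dz":-3,"wx":-3.9,"wy":6.3,"wz":-13.2},{"dx":-4.9,"dy":-9.9,"dz":-4.2,"wx":-5.9,"wy":9.5,"wz":-19.8},{"dx":-6.9,"dy":-12.9,"dz":-4.9,"wx":-7.9,"wy":12.7,"wz":-26.4},{"dx":-9.2,"dy":-15.6,"dz":-5.1,"wx":-9.8,"wy":15.8,"wz":-33},{"dx":-11.7,"dy":-18.1,"dz":-4.8,"wx":-11.8,"wy":19,"wz":-39.6},{"dx":-14.5,"dy":-20.4,"dz":-4,"wx":-13.8,"wy":22.2,"wz":-46.2},{"dx":-17.4,"dy":-22.5,"dz":-2.8,"wx":-15.8,"wy":25.3,"wz":-52.8},{"dx":-20.6,"dy":-24.5,"dz":-1.3,"wx":-17.7,"wy":28.5,"wz":-59.4},{"dx":-23.8,"dy":-26.3,"dz":0.3,"wx":-19.7,"wy":31.7,"wz":-65.9}]' 3 25
cat > pl.py <<'E'
from plan import *
s=arm.get_state(); print(s["eef_pos"],s["force"],s["width"],s["q"],"bedforce",bedR(Y).inv().apply(s["force"]))
for l in(.14,.1,.065,.05,.03,.01,.005,.002,0):
    p,R=tool(.062*cyl(0)+[0,0,.013+H+l],118,20,1); d,w=rel(p,R); print(l,p,d.round(2),w.round(1))
E
python3 pl.py
```

```text
t: 25.35
eef_pos: [0.3718, 0.1013, 0.246]
ee_rot: [2.9, -0.125, 0.688]
force: [-0.9, 1.4, 0.6]
width: 0.0402
gripper_force: 25.0
[0.3718 0.1013 0.246 ] [-0.8666  1.4416  0.6168] 0.04017932834051553 [ 1.0955 -0.3114 -0.7878  0.3059 -1.0974  1.0069] bedforce [-0.1453  1.5983  0.7962]
0.14 [0.3718 0.1011 0.2461] [-0.01  0.02 -0.  ] [ 0.2 -0.4  0.1]
0.1 [0.3913 0.1055 0.2115] [1.34 0.01 3.76] [ 0.2 -0.4  0.1]
0.065 [0.4084 0.1094 0.1812] [2.51 0.   7.06] [ 0.2 -0.4  0.1]
0.05 [0.4157 0.1111 0.1682] [ 3.02 -0.    8.47] [ 0.2 -0.4  0.1]
0.03 [0.4254 0.1133 0.1508] [ 3.69 -0.01 10.36] [ 0.2 -0.4  0.1]
0.01 [0.4352 0.1156 0.1335] [ 4.36 -0.01 12.24] [ 0.2 -0.4  0.1]
0.005 [0.4376 0.1161 0.1292] [ 4.53 -0.01 12.71] [ 0.2 -0.4  0.1]
0.002 [0.4391 0.1165 0.1266] [ 4.63 -0.02 12.99] [ 0.2 -0.4  0.1]
0 [0.4401 0.1167 0.1249] [ 4.7  -0.02 13.18] [ 0.2 -0.4  0.1]
```

```bash
python3 -m crank '[{"dx":0.35,"dy":0,"dz":1,"wx":0,"wy":0,"wz":0},{"dx":0.7,"dy":0,"dz":2,"wx":0.1,"wy":-0.2,"wz":0},{"dx":1.1,"dy":0,"dz":3.1,"wx":0.2,"wy":-0.4,"wz":0},{"dx":1.5,"dy":0,"dz":4.2,"wx":0.2,"wy":-0.4,"wz":0},{"dx":1.9,"dy":0,"dz":5.3,"wx":0.2,"wy":-0.4,"wz":0},{"dx":2.25,"dy":0,"dz":6.4,"wx":0.2,"wy":-0.4,"wz":0},{"dx":2.6,"dy":0,"dz":7.3,"wx":0.2,"wy":-0.4,"wz":0},{"dx":2.85,"dy":0,"dz":8,"wx":0.2,"wy":-0.4,"wz":0},{"dx":2.85,"dy":0,"dz":8,"wx":0.2,"wy":-0.4,"wz":0},{"dx":2.85,"dy":0,"dz":8,"wx":0.2,"wy":-0.4,"wz":0}]' 3 25
python3 pl.py
python3 - <<'E'
from h import *
import cv2
RB=bedR(Y); v=[]
p,R=pose()
print("exp jar bottom", B+RB.apply(.062*cyl(0)+[0,0,.013+.055]))
for c,(x,y) in(("scene",(170,200)),("top",(80,130))):
    f=arm.grab_frame(c)
    for q in("jar","cup_floor"): print(c,q,np.array([[*d["centre"],d["confidence"]] for d in arm.mark_of(c,q)]))
    v.append(cv2.resize(f[y:y+120,x:x+120,::-1],(400,400),interpolation=cv2.INTER_CUBIC))
cv2.imwrite("pics/j2.png",np.hstack(v))
E
```

```text
t: 26.6
eef_pos: [0.4135, 0.1096, 0.1714]
ee_rot: [2.904, -0.115, 0.683]
force: [-0.6, -0.1, -1.3]
width: 0.04
gripper_force: 25.0
[0.4135 0.1096 0.1714] [-0.5926 -0.1326 -1.3379] 0.04001236009621139 [ 0.9635 -0.1338 -0.8615  0.355  -0.8322  1.0378] bedforce [-1.1949  0.0027 -0.855 ]
0.14 [0.3718 0.1011 0.2461] [-2.89 -0.06 -8.09] [-0.   0.3 -0. ]
0.1 [0.3913 0.1055 0.2115] [-1.51 -0.06 -4.34] [-0.   0.3 -0. ]
0.065 [0.4084 0.1094 0.1812] [-0.29 -0.06 -1.06] [-0.   0.3 -0. ]
0.05 [0.4157 0.1111 0.1682] [ 0.22 -0.06  0.35] [-0.   0.3 -0. ]
0.03 [0.4254 0.1133 0.1508] [ 0.92 -0.06  2.23] [-0.   0.3 -0. ]
0.01 [0.4352 0.1156 0.1335] [ 1.61 -0.06  4.1 ] [-0.   0.3 -0. ]
0.005 [0.4376 0.1161 0.1292] [ 1.78 -0.06  4.57] [-0.   0.3 -0. ]
0.002 [0.4391 0.1165 0.1266] [ 1.89 -0.06  4.85] [-0.   0.3 -0. ]
0 [0.4401 0.1167 0.1249] [ 1.96 -0.06  5.04] [-0.   0.3 -0. ]
exp jar bottom [0.4497 0.122  0.1179]
scene jar [[0.4486 0.1192 0.1142 0.82  ]]
scene cup_floor [[ 0.4759  0.1272  0.07    0.86  ]
 [ 0.5308  0.1418 -0.0021  0.62  ]]
top jar [[ 0.4393 -0.3604 -0.0041  0.78  ]]
top cup_floor [[0.4745 0.1276 0.0692 0.92  ]]
```

View pics/j2.png

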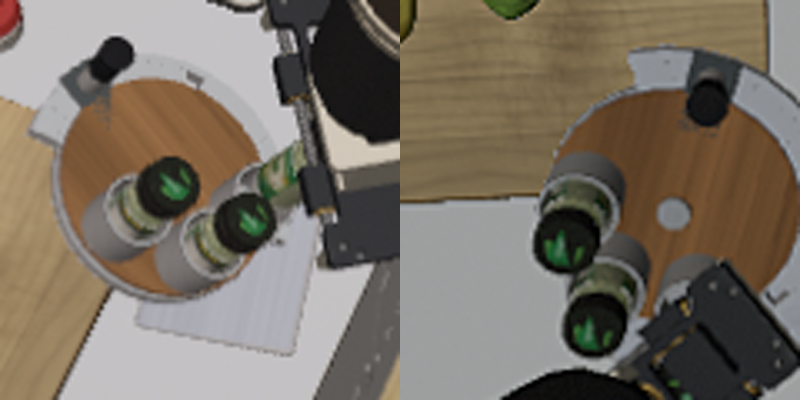

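The jar sits tilted in line with the cup, just above its mouth (scene crop (285,170)), and the knob is at (110,55). I'll insert it along the axis.

```bash
python3 -m crank '[{"dx":0.1,"dy":-0.03,"dz":0.15,"wx":0,"wy":0,"wz":0},{"dx":0.24,"dy":-0.06,"dz":0.4,"wx":0,"wy":0,"wz":0},{"dx":0.38,"dy":-0.06,"dz":0.75,"wx":0,"wy":0,"wz":0},{"dx":0.51,"dy":-0.06,"dz":1.1,"wx":0,"wy":0,"wz":0},{"dx":0.63,"dy":-0.06,"dz":1.45,"wx":0,"wy":0,"wz":0},{"dx":0.76,"dy":-0.06,"dz":1.8,"wx":0,"wy":0,"wz":0},{"dx":0.89,"dy":-0.06,"dz":2.15,"wx":0,"wy":0,"wz":0},{"dx":1.02,"dy":-0.06,"dz":2.5,"wx":0,"wy":0,"wz":0},{"dx":1.14,"dy":-0.06,"dz":2.85,"wx":0,"wy":0,"wz":0},{"dx":1.14,"dy":-0.06,"dz":2.85,"wx":0,"wy":0,"wz":0}]' 3 25
python3 pl.py
```

```text
t: 28.15
eef_pos: [0.4286, 0.1138, 0.1446]
ee_rot: [2.904, -0.114, 0.683]
force: [-0.9, -0.2, -1.1]
width: 0.0405
gripper_force: 25.0
[0.4286 0.1138 0.1446] [-0.9231 -0.2425 -1.1464] 0.0405198209838456 [ 0.9253 -0.066  -0.8867  0.3896 -0.7366  1.0262] bedforce [-1.3994 -0.0309 -0.5159]
0.14 [0.3718 0.1011 0.2461] [ -4.02  -0.01 -10.99] [-0.   0.3 -0. ]
0.1 [0.3913 0.1055 0.2115] [-2.63 -0.01 -7.24] [-0.   0.3 -0. ]
0.065 [0.4084 0.1094 0.1812] [-1.41 -0.01 -3.96] [-0.   0.3 -0. ]
0.05 [0.4157 0.1111 0.1682] [-0.89 -0.01 -2.55] [-0.   0.3 -0. ]
0.03 [0.4254 0.1133 0.1508] [-0.2  -0.01 -0.68] [-0.   0.3 -0. ]
0.01 [0.4352 0.1156 0.1335] [ 0.5  -0.01  1.2 ] [-0.   0.3 -0. ]
0.005 [0.4376 0.1161 0.1292] [ 0.67 -0.01  1.67] [-0.   0.3 -0. ]
0.002 [0.4391 0.1165 0.1266] [ 0.78 -0.01  1.95] [-0.   0.3 -0. ]
0 [0.4401 0.1167 0.1249] [ 0.85 -0.01  2.14] [-0.   0.3 -0. ]
```

No contact force at about 23 mm depth; continuing to about 3 mm above the floor.

```bash
python3 -m crank '[{"dx":0.1,"dy":0,"dz":0.25,"wx":0,"wy":0,"wz":0},{"dx":0.2,"dy":0,"dz":0.5,"wx":0,"wy":0,"wz":0},{"dx":0.3,"dy":0,"dz":0.75,"wx":0,"wy":0,"wz":0},{"dx":0.4,"dy":0,"dz":1,"wx":0,"wy":0,"wz":0},{"dx":0.5,"dy":0,"dz":1.2,"wx":0,"wy":0,"wz":0},{"dx":0.57,"dy":0,"dz":1.4,"wx":0,"wy":0,"wz":0},{"dx":0.64,"dy":0,"dz":1.6,"wx":0,"wy":0,"wz":0},{"dx":0.71,"dy":0,"dz":1.8,"wx":0,"wy":0,"wz":0},{"dx":0.74,"dy":0,"dz":1.86,"wx":0,"wy":0,"wz":0},{"dx":0.74,"dy":0,"dz":1.86,"wx":0,"wy":0,"wz":0}]' 3 25
python3 pl.py|head -3; python3 pl.py | tail -3
```

```text
t: 29.4
eef_pos: [0.4386, 0.1164, 0.1277]
ee_rot: [2.904, -0.114, 0.683]
force: [-1.2, 0.1, -0.2]
width: 0.0403
gripper_force: 25.0
[0.4386 0.1164 0.1277] [-1.2288  0.1083 -0.1753] 0.04027162936121791 [ 0.9    -0.0222 -0.9017  0.418  -0.6754  1.014 ] bedforce [-1.1043  0.3792  0.4352]
0.14 [0.3718 0.1011 0.2461] [ -4.76  -0.01 -12.83] [-0.   0.3 -0. ]
0.1 [0.3913 0.1055 0.2115] [-3.37 -0.01 -9.08] [-0.   0.3 -0. ]
0.005 [0.4376 0.1161 0.1292] [-0.08 -0.   -0.17] [-0.   0.3 -0. ]
0.002 [0.4391 0.1165 0.1266] [ 0.02 -0.    0.12] [-0.   0.3 -0. ]
0 [0.4401 0.1167 0.1249] [ 0.09 -0.    0.3 ] [-0.   0.3 -0. ]
```

```bash
python3 -m crank '[{"dx":0.02,"dy":0,"dz":0.05,"wx":0,"wy":0,"wz":0},{"dx":0.04,"dy":0,"dz":0.1,"wx":0,"wy":0,"wz":0},{"dx":0.05,"dy":0,"dz":0.15,"wx":0,"wy":0,"wz":0},{"dx":0.07,"dy":0,"dz":0.2,"wx":0,"wy":0,"wz":0},{"dx":0.09,"dy":0,"dz":0.25,"wx":0,"wy":0,"wz":0},{"dx":0.11,"dy":0,"dz":0.3,"wx":0,"wy":0,"wz":0},{"dx":0.12,"dy":0,"dz":0.34,"wx":0,"wy":0,"wz":0},{"dx":0.14,"dy":0,"dz":0.38,"wx":0,"wy":0,"wz":0},{"dx":0.14,"dy":0,"dz":0.38,"wx":0,"wy":0,"wz":0},{"dx":0.14,"dy":0,"dz":0.38,"wx":0,"wy":0,"wz":0}]' 3 25
python3 pl.py|sed -n '1p;10p'
```

```text
t: 30.65
eef_pos: [0.4403, 0.1158, 0.1251]
ee_rot: [2.903, -0.113, 0.682]
force: [-14.1, -4.1, 19.5]
width: 0.04
gripper_force: 25.0
[0.4403 0.1158 0.1251] [-14.0812  -4.0544  19.4973] 0.04004404055975539 [ 0.8949 -0.0155 -0.9048  0.4245 -0.6666  1.0108] bedforce [-2.9217 -0.8179 24.2004]
0 [0.4401 0.1167 0.1249] [ 0.03 -0.09  0.01] [ 0.   0.3 -0.1]
```

```bash
python3 -m crank '[{"dx":-0.02,"dy":0,"dz":-0.05,"wx":0,"wy":0,"wz":0},{"dx":-0.04,"dy":0,"dz":-0.1,"wx":0,"wy":0,"wz":0},{"dx":-0.06,"dy":0,"dz":-0.14,"wx":0,"wy":0,"wz":0},{"dx":-0.06,"dy":0,"dz":-0.14,"wx":0,"wy":0,"wz":0},{"dx":-0.06,"dy":0,"dz":-0.14,"wx":0,"wy":0,"wz":0},{"dx":-0.06,"dy":0,"dz":-0.14,"wx":0,"wy":0,"wz":0},{"dx":-0.06,"dy":0,"dz":-0.14,"wx":0,"wy":0,"wz":0},{"dx":-0.06,"dy":0,"dz":-0.14,"wx":0,"wy":0,"wz":0},{"dx":-0.06,"dy":0,"dz":-0.14,"wx":0,"wy":0,"wz":0},{"dx":-0.06,"dy":0,"dz":-0.14,"wx":0,"wy":0,"wz":0}]' 3 10
python3 pl.py|sed -n '1p;10p'
```

```text
t: 31.9
eef_pos: [0.4398, 0.1167, 0.1255]
ee_rot: [2.904, -0.114, 0.683]
force: [0.3, 0.3, -0.2]
width: 0.0402
gripper_force: 10.0
[0.4398 0.1167 0.1255] [ 0.3358  0.3262 -0.2303] 0.040160675374663925 [ 0.8968 -0.0168 -0.9039  0.4221 -0.6675  1.0119] bedforce [ 0.2312  0.2433 -0.3995]
0 [0.4401 0.1167 0.1249] [ 0.01 -0.    0.07] [-0.   0.3 -0. ]
```

```bash
python3 -m crank '[{"dx":0,"dy":0,"dz":0,"wx":0,"wy":0,"wz":0},{"dx":0,"dy":0,"dz":0,"wx":0,"wy":0,"wz":0},{"dx":0,"dy":0,"dz":0,"wx":0,"wy":0,"wz":0},{"dx":0,"dy":0,"dz":0,"wx":0,"wy":0,"wz":0},{"dx":-0.17,"dy":0,"dz":-0.5,"wx":0,"wy":0,"wz":0},{"dx":-0.7,"dy":0,"dz":-1.9,"wx":0,"wy":0,"wz":0},{"dx":-1.4,"dy":0,"dz":-3.8,"wx":0,"wy":0,"wz":0},{"dx":-2.4,"dy":0,"dz":-6.6,"wx":0,"wy":0,"wz":0},{"dx":-3.4,"dy":0,"dz":-9.4,"wx":0,"wy":0,"wz":0},{"dx":-4.4,"dy":0,"dz":-12,"wx":0,"wy":0,"wz":0}]' 5.4 10
python3 - <<'E'
from h import *
import cv2
RB=bedR(Y); v=[]
print("exp jar bottom", B+RB.apply(.062*cyl(0)+[0,0,.013]), arm.get_state()["force"])
for c,(x,y) in(("scene",(160,130)),("top",(90,130))):
    f=arm.grab_frame(c)
    for q in("jar","knob_grip","wide_jar","shaker"): print(c,q,np.array([[*d["centre"],d["confidence"]] for d in arm.mark_of(c,q)]))
    w=170 if c=="scene" else 120
    v.append(cv2.resize(f[y:y+w,x:x+w,::-1],(400,400),interpolation=cv2.INTER_CUBIC))
cv2.imwrite("pics/j3.png",np.hstack(v))
E
```

```text
t: 33.15
eef_pos: [0.3771, 0.1024, 0.2375]
ee_rot: [2.904, -0.115, 0.683]
force: [-0.3, 0.2, -0.6]
width: 0.0541
gripper_force: 0.0
exp jar bottom [0.4765 0.1281 0.0703] [-0.2764  0.2211 -0.6285]
scene jar [[0.4739 0.1245 0.0725 0.91  ]]
scene knob_grip [[0.5916 0.1025 0.1792 0.55  ]]
scene wide_jar [[ 0.5206 -0.3577 -0.003   0.83  ]
 [ 0.5227 -0.1177 -0.0003  0.53  ]]
scene shaker [[ 0.522  -0.1177 -0.0014  0.57  ]]
top jar [[ 0.4394 -0.3555 -0.0045  0.65  ]
 [ 0.4746  0.1336  0.0726  0.48  ]]
top knob_grip [[0.5961 0.1035 0.1804 0.61  ]]
top wide_jar [[ 0.5259 -0.3628 -0.0014  0.58  ]]
top shaker [[ 0.5199 -0.1157 -0.0009  0.77  ]
 [ 0.5231 -0.3599 -0.0013  0.61  ]]
```

View pics/j3.png

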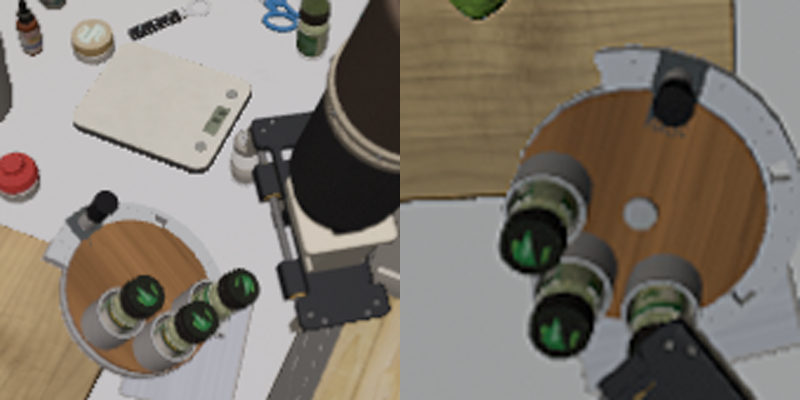

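The picture shows three matching jars seated in their cups, the new one at the front at scene crop (235,290). The knob is home at (100,205), the bystanders are untouched and the gripper is clear.

```bash
python3 -c "
from station import arm
print(arm.job_done())"
```

```text
the job is handed in; nothing more can be done
None
```

The job is handed in at about 33 s: the wheel is indexed one hole counter-clockwise with the pin home, the matching jar is seated lid up in the front cup, and the wide jar and shaker are where they stood; on the turn the gripper body pressed a loaded jar's lid with about 32 N (limit 40 N), so I backed off and changed the grip angle.

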